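# Hook the drawing tray out of the drying rack and lean the panel on its stand

## Robot

A 6-joint arm with a two-finger parallel gripper is mounted at the origin on the work surface. World frame = base frame: x ahead of the robot, y to its left, z up, the work surface at z = 0. Lengths are in m, angles in degrees, forces in N, time in s.
With the tool pointing down it reaches from about 0.25 to 0.725 m from the base axis. Payload 9.7 kg.
Tool frame: the origin (TCP) lies midway between the tips of the shut fingers; the grasp point (between the pads) lies 19 mm behind it (bot.grasp_offset is the distance from the TCP to the grasp point, in m); z points along the fingers, x is the direction in which the jaws open and shut, and the axes are right-handed (so a half turn about z gives the same grasp; the last joint's range is limited). The gripper opens to 85 mm and grips with 20 to 120 N. Pads are 22 mm wide; open, the fingers measure 114 mm over their backs; the gripper's body (76 mm by 85 mm) begins 54 mm behind the grasp point. The pads swing forward as they close: fully open they stand 13 mm farther back than shut.
Start: joints at [0, 4.979, 10.078, 95.1, 0, 90], TCP at [0.55, -0, 0.231] pointing down, gripper open.
Joint ranges: [-179.16, 179.16], [-48.56, 103.87], [-65.8, 70.77], [-126.05, 130.52], [-82.76, 87.17], [-180, 180]. Speed limits (degrees/s): [127.2, 127.2, 147.25, 180, 180, 180].

## Interface

Orientations are given as [roll, pitch, yaw] about the fixed x, y, z axes, in that order (R = Rz(yaw) Ry(pitch) Rx(roll)).
In Python, from workcell import bot gives the robot as it stands.
- The arm moves only by the tool send_rows, never from a script. Its argument "targets" is a list of rows, each a list of 5 numbers: the closure, from 0 (fully open) to 1 (shut), then the shift along the world's x, y, z in mm, then the turn about the world's z in degrees. A call has 1 to 10 rows; each row is the pose to reach, as a shift and turn from the pose commanded when the call began; what a row does not reach only later rows make up. A row lasts 1/8 s, in which the tool goes at most 62.5 mm and 10.7 degrees, less where a joint would pass 70% of its speed; a pose out of reach is approached as far as the arm can. A call with a gripper value outside its range is refused whole. The fingers move at their own pace and stop on an object; "squeeze" is the grip in N (left out, the last holds). Time passes only in rows, so rows that repeat a pose let the fingers close. It gives the time, the measured TCP pose, the force and the opening at its end, in the units of the state.
- bot.get_obs(): the state, without advancing time (a new reading comes with each control period).
- bot.camera(name): name is "scene" or "side" or "wrist"; returns a dict with "pixels" (384x512x3 uint8, red, green, blue), "intrinsics" (3x3 intrinsics, pixels), "view" (4x4, takes a point from world to camera coordinates); the wrist camera has in their place "mount" (4x4, takes a point from camera to tool coordinates, whose origin is the TCP and whose axes are the tool frame's). Camera axes: x right, y down, z forward; pixel columns grow to the right and rows downward; lengths in m; the calibration is good to about 2 mm. A picture is of the moment at which its call begins: read the wrist's pose just before it. There is no depth.
- bot.job_done(): hands the job in, once; it reports no verdict.
The state is a dict: "time": time; "q": joint angles; "qd": joint speeds; "joint_efforts": joint torques, N m; "ee_pos": TCP position; "tcp_rot": TCP orientation; "wrist_force": force on the tool from outside, world axes, zero at the start; "torque": the same for the moment, N m; "opening": finger opening in m.
Only numpy, scipy, OpenCV 4.12 (cv2) and the standard library are available. Lean on these libraries where they do the work, as an engineer would, in place of code of your own. Each camera call takes 0.05 s, during which the arm holds its last target.

## Task

Take the red-handled hook from under the low wooden shelf, hook its prong through the brass ring of the blue tray and pull the tray fully out from under the wire rack with it, without touching the tray with the gripper until it is out. Lay the hook flat on the bench, clear of the tray, and lift the wooden panel out of the tray and lean it lengthwise on the dark wooden stand: lower short end on the base behind the lip, back against the rest, drawing facing out. Leave the tray out and flat on the bench and everything else where it stands.

Things in the scene. Friction and masses are not known exactly. Their poses are not given: they have to be found in the camera images.
- hook_handle (a point): Centre of the loose hook tool's red handle, 120 x 22 x 22 mm (x, y, z). A steel shank 8 mm thick runs on along +x to 216 mm from here, then bends into a prong reaching 34 mm to +y, leaning back 6 mm. All lies 11 mm above its underside, z up. About 120 g, balance point 20 mm along +x. Starts flat, whole handle under the low shelf, shank sticking out to world -y, prong to the far side.
- hook_shank (a point): Point on the hook's shank axis 80 mm from the front end of the handle (140 mm along +x from the handle's centre); axes as the handle's. The part of the tool that can be gripped at the start; too near the prong to reach the ring under the rack, for that grip the handle.
- hook_prong (a point): Middle of the hook's prong: 213 mm along +x and 17 mm along +y from the handle's centre, at the same height.
- riser: Low fixed wooden shelf over the hook's handle. Origin at bench level under the middle of its open front edge; +y points inwards. Board 220 (x) x 170 (y) mm, underside 50 and top 62 mm above the bench, side cheeks at x = +-104 mm. A sharpening stone lies on it. The handle's front end starts 15 to 25 mm inside the mouth.
- rack: Fixed steel wire rack with a wire roof over the tray. Origin at bench level under the middle of its open mouth; +y points straight out of the mouth (the direction to pull), the inside is 350 mm deep along -y and 188 mm wide (x) between posts 12 mm square. Roof wires from 98 to 106 mm above the bench, a board with a jar on the rear part.
- tray_ring (a point): Centre of the brass ring of the loose tray, 36 mm above the bench; +y points out along the pull. The ring stands upright in the tray's y-z plane, so its hole runs along x: hole 32 mm, bar 7 mm thick. It starts 120 to 150 mm inside the rack's mouth.
- tray_mid (a point): Centre of the blue tray's floor, upper side, 94 mm behind the ring (-y). Tray 140 x 140 mm, floor 5 mm thick, rim 14 mm high; two cork bars along x (90 mm long, at y = +-42 mm), tops 23 mm above the bench, carry the panel. 0.3 to 0.6 kg. Fully out when its rear edge, 70 mm behind this point, has passed the rack's mouth.
- panel_mid (a point): Centre of the loose wooden panel, 120 x 56 x 14 mm along x, y, z, about 80 g; z points out of the face with the flower drawing. It starts flat on the cork bars of the tray, drawing up, long side along the tray's y, centre 30 mm above the bench.
- stand: Fixed dark wooden lean stand. Origin at bench level under the lip's back face, +x from the lip to the rest, y along the lip. Base top 12 mm up, 120 mm wide; lip 12 mm thick, top 30 mm up. Rest: rubber bar, 12 mm dia., 40 mm long along y, axis at x 83, z 72 mm, on a 30 mm post. A panel against the lip leans 43 deg from level, centre at x 49, z 58 mm, drawing facing up and to -x.
- mallet: Standing round wooden mallet, 80 mm wide, 168 mm tall; a bystander, origin under its middle.
- glue: Standing white glue bottle, 54 mm wide, 140 mm tall; a bystander, origin under its middle.
- tin: Green tin, 76 mm wide, 70 mm tall; a bystander, origin under its middle.
- pencils: Blue pencil cup, 72 mm wide, 135 mm tall with pencils; a bystander, origin under its middle.
- stone: Grey sharpening stone, 150 x 50 x 25 mm, on the low shelf; a bystander, origin under its middle.
- jar: Amber jar, 68 mm wide, 80 mm tall, on the rack's roof board; a bystander, origin under its middle.
- offcut: Wooden offcut 50 x 70 x 30 mm; a bystander, origin under its middle.
Mind the look-alikes: they are no part of the job. Of the things shaped like the part that bears panel_mid, the wooden one is meant.

How it is judged:
By the outcome, as a careful person would: the job done as asked, in the order asked, and still so for the second after the job is handed in, with the robot touching nothing.
It also fails if it takes over 66 s, if anything falls off the work surface, if the arm or the gripper's body presses on something with over 40 N, if the wrist force passes 120 N, or if a joint passes its speed limit or range.

## Working session

There is one attempt and no reset: what is moved stays moved. The work goes in short steps, Python scripts to look and compute and a tool call to move; the robot and the scene stay as the last step left them, time stands still between calls to the robot, and variables do not carry over. Pictures are saved under pics/ and viewed, and the job is handed in when it is done.

Besides the shell and the picture viewer there is one more tool, called after "Emit:" as a command line: name --pt "numbers of a row" for each row, then --argument value for the rest. send_rows: Moves the arm, as the interface text tells. Its arguments: {"type":"object","properties":{"targets":{"type":"array","items":{"type":"array","items":{"type":"number"}}},"squeeze":{"type":"number"}},"required":["targets"]}

```bash
ls; mkdir -p pics; cat > h.py <<'E'
import numpy as np, cv2
from workcell import bot
def snap(n,f):
    o=bot.get_obs(); c=bot.camera(n); cv2.imwrite('pics/'+f+'.png',c['pixels'][:,:,::-1])
    K=np.array(c['intrinsics'])
    if 'view' in c: V=np.array(c['view'])
    else:
        from scipy.spatial.transform import Rotation as R
        T=np.eye(4);T[:3,:3]=R.from_euler('xyz',o['tcp_rot'],degrees=True).as_matrix();T[:3,3]=o['ee_pos']
        V=np.linalg.inv(T@np.array(c['mount']))
    np.savez('pics/'+f+'.npz',K=K,V=V,im=c['pixels'])
    return c['pixels'],K,V
def load(f):
    d=np.load('pics/'+f+'.npz');return d['im'],d['K'],d['V']
def ray(K,V,u,v):
    C=np.linalg.inv(V);d=C[:3,:3]@np.linalg.inv(K)@np.array([u,v,1.]);return C[:3,3],d
def onz(K,V,u,v,z):
    o,d=ray(K,V,u,v);return o+d*(z-o[2])/d[2]
def proj(K,V,p):
    q=K@(V[:3,:3]@np.array(p)+V[:3,3]);return q[:2]/q[2]
def big(f,k=None,box=None):
    im=load(f)[0][:,:,::-1]
    if box: 
        x0,y0,x1,y1=box; im=im[y0:y1,x0:x1]
    s=min(800/im.shape[1],600/im.shape[0]); cv2.imwrite('pics/'+(k or f+'_b')+'.png',cv2.resize(im,None,fx=s,fy=s,interpolation=cv2.INTER_CUBIC))
E
python3 - <<'E'
from h import *
print(bot.get_obs())
for n in ['scene','side','wrist']:
    _,K,V=snap(n,n+'0'); big(n+'0'); print(n,K.tolist(),np.linalg.inv(V).round(3).tolist())
E
```

```text
pics
{'time': 0.0, 'q': array([1.23096402e-03, 5.01226902e+00, 1.00319360e+01, 9.50992589e+01,
       5.79522575e-04, 9.00005286e+01]), 'qd': array([-0.04627009,  0.05679184, -0.00037078, -0.02173525,  0.00892158,
       -0.0788974 ]), 'joint_efforts': array([ 7.68234549e-04, -5.20392072e+01,  4.64802504e+01,  1.63646933e-02,
        2.23589603e-05, -6.77332673e-05]), 'ee_pos': array([5.49758976e-01, 1.46938825e-05, 2.30549302e-01]), 'tcp_rot': array([-1.79999421e+02,  7.95919249e-02,  7.02334032e-04]), 'wrist_force': array([ 0.33010047, -0.10341442, -0.78898577]), 'torque': array([ 0.01094604, -0.02582921, -0.04597604]), 'opening': 0.08567628031508044}
scene [[451.3581172741773, 0.0, 258.1059869079009], [0.0, 451.3581172741773, 197.19062629588583], [0.0, 0.0, 1.0]] [[-0.61, 0.628, -0.483, 1.123], [0.792, 0.472, -0.387, 0.513], [-0.016, -0.619, -0.786, 1.151], [0.0, 0.0, 0.0, 1.0]]
side [[464.1130063590106, 0.0, 251.04195776921344], [0.0, 464.1130063590106, 192.1373783920735], [0.0, 0.0, 1.0]] [[-0.922, -0.228, 0.312, 0.032], [-0.386, 0.518, -0.763, 1.08], [0.013, -0.824, -0.566, 0.905], [0.0, 0.0, 0.0, 1.0]]
wrist [[324.7744278128122, 0.0, 254.07343705881826], [0.0, 324.7744278128122, 193.07924752564554], [0.0, 0.0, 1.0]] [[1.0, 0.0, -0.001, 0.55], [-0.0, -0.946, -0.325, 0.085], [-0.001, 0.325, -0.946, 0.374], [0.0, 0.0, 0.0, 1.0]]
```

View pics/scene0_b.png

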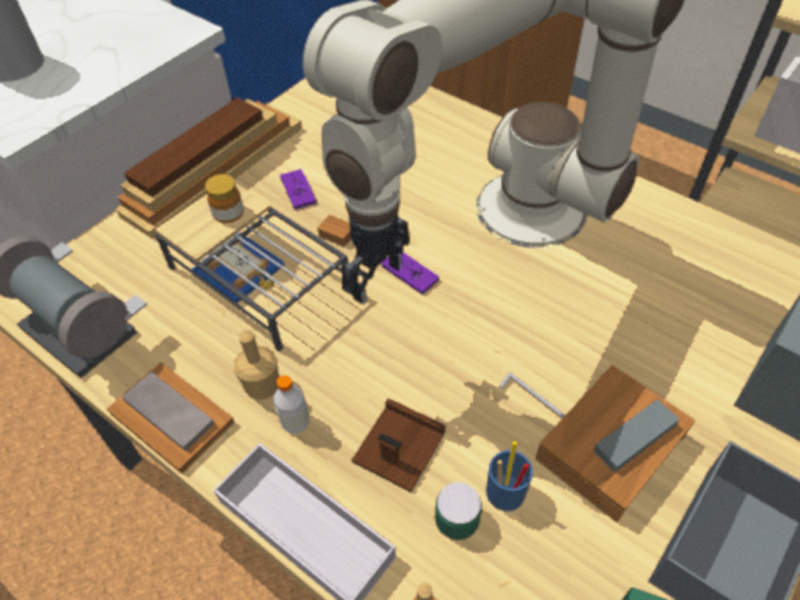

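View pics/side0_b.png

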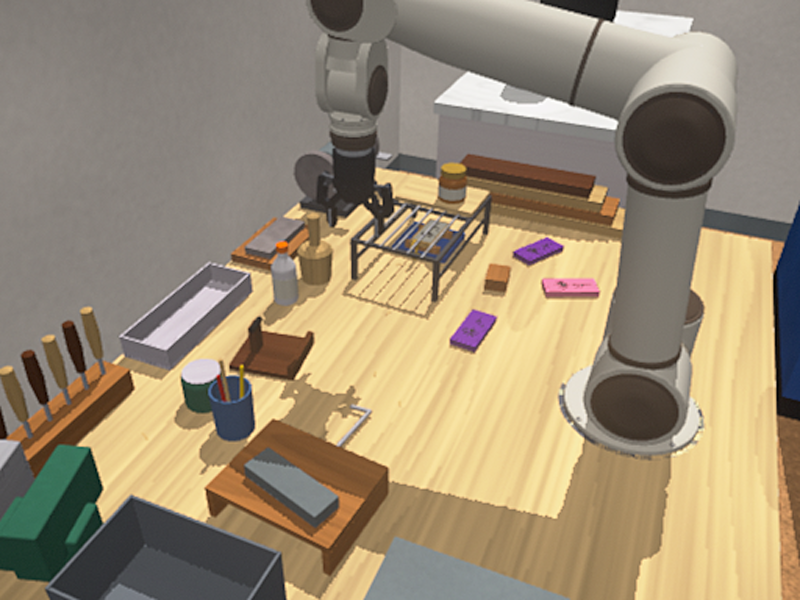

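View pics/wrist0_b.png

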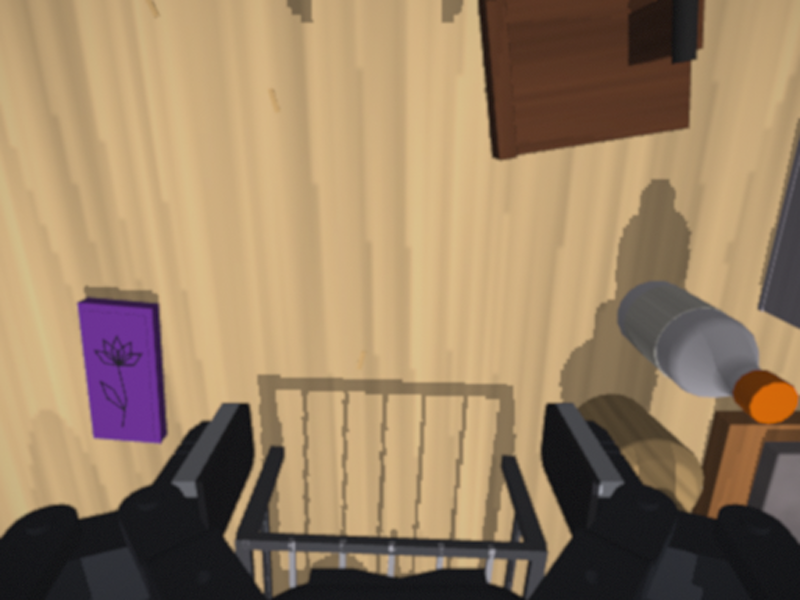

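```bash
python3 - <<'E'
from h import *
big('scene0','c1',(300,220,460,340)); big('side0','c2',(120,220,260,360)); big('scene0','c3',(90,120,260,240)); big('side0','c4',(210,100,330,200))
E
```

```text
(no output)
```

View pics/c1.png

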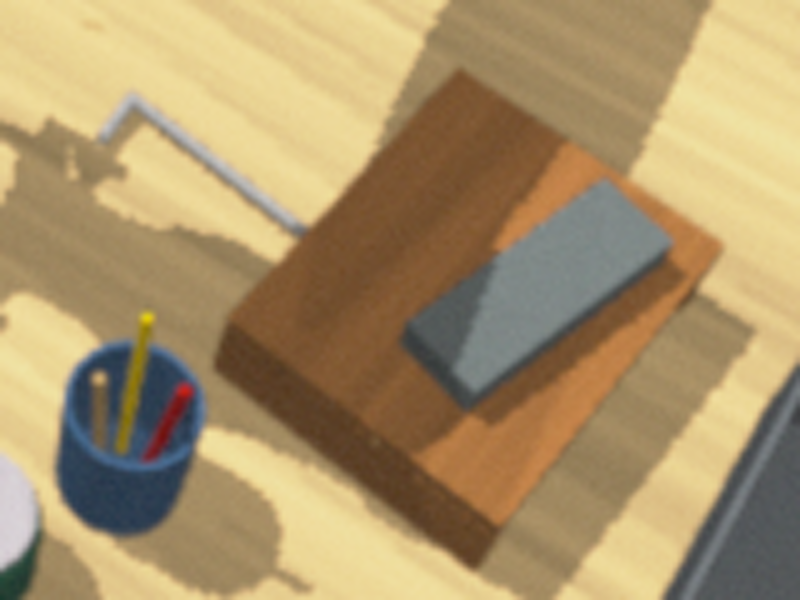

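View pics/c2.png

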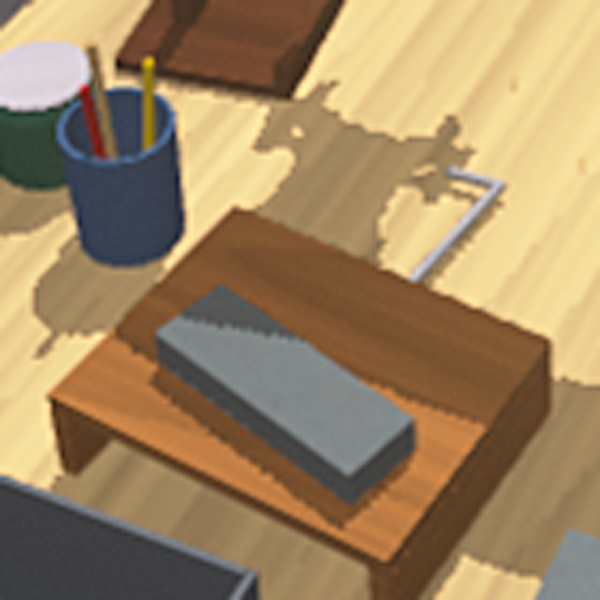

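View pics/c3.png

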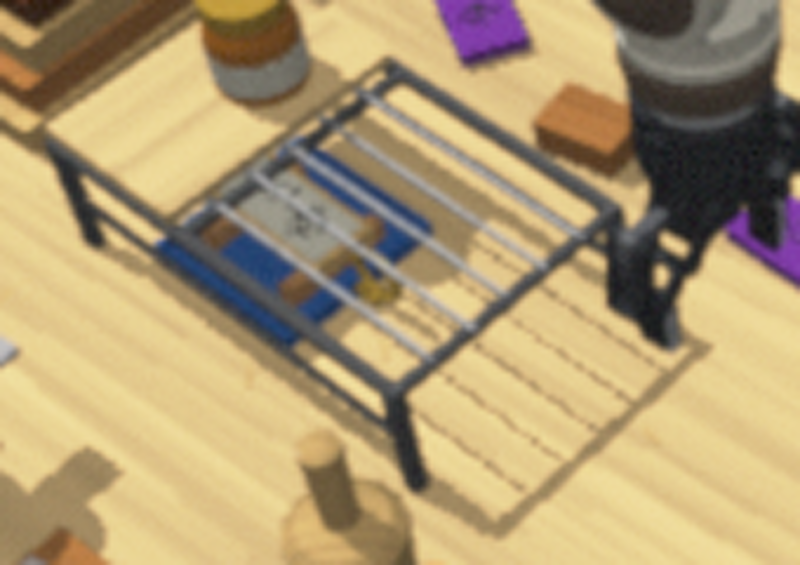

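View pics/c4.png

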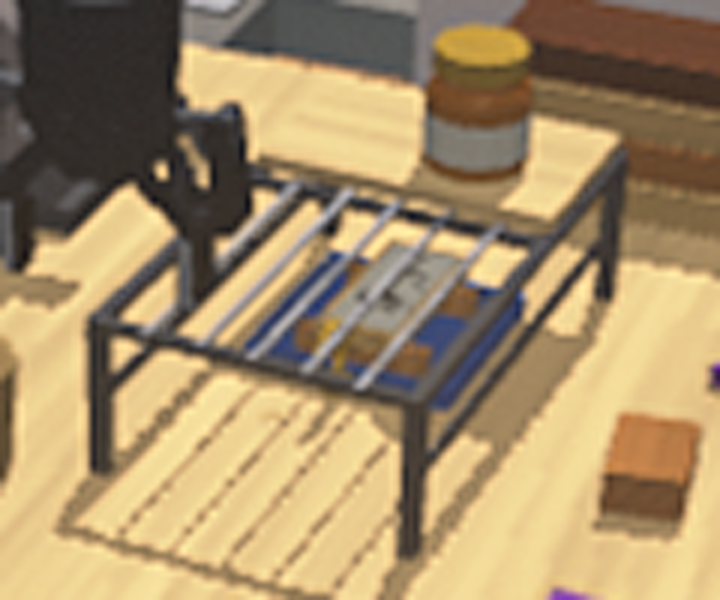

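```bash
python3 - <<'E'
from h import *
_,K,V=load('scene0'); _,Ks,Vs=load('side0')
def A(x,y,z): return onz(K,V,300+x/5,220+y/5,z)
k4=600/140
def B(x,y,z): return onz(Ks,Vs,120+x/k4,220+y/k4,z)
print('bend',A(133,97,.011),B(503,184,.011));print('tip',A(103,138,.011),B(450,172,.011));print('shk',A(303,233,.011),B(416,278,.011))
for p in [(462,70),(232,322),(500,525),(720,243)]: print('riser',A(*p,.062))
for p in [(548,345),(238,208)]: print('riserS',B(*p,.062))
k=800/170
def C(x,y,z): return onz(K,V,90+x/k,120+y/k,z)
print('rack R',C(613,210,.106),'L',C(400,388,.106),'Lfoot',C(417,487,0),'back',C(390,60,.106),C(50,140,.106))
k2=6
def D(x,y,z): return onz(Ks,Vs,210+x/k2,100+y/k2,z)
print('rack side',D(100,320,.106),D(415,400,.106),D(410,555,0),D(100,470,0), D(622,152,.106))
def tri(a,b):
    o1,d1=a;o2,d2=b
    M=np.stack([d1,-d2],1);s=np.linalg.lstsq(M,o2-o1,rcond=None)[0]
    p,q=o1+d1*s[0],o2+d2*s[1];return (p+q)/2,np.linalg.norm(p-q)
print('ring',C(378,285,.036),D(335,340,.036),tri(ray(K,V,90+378/k,120+285/k),ray(Ks,Vs,210+335/k2,100+340/k2)))
print('tray front-left, right corner', C(432,225,.014),C(290,345,.014),D(245,340,.014), D(440,403,.014))
# stand
s=1.5625
def W(x,y,z,): return onz(K,V,x/s,y/s,z)
print('lip',W(388,402,.030),W(445,428,.030),'base',W(353,455,.012),W(408,486,.012))
for n,p in dict(mallet=(255,388),glue=(293,425),pencil=(508,500),tin=(458,530)).items(): print(n,W(*p,0))
E
```

```text
bend [0.42726118 0.21284273 0.011     ] [0.42463233 0.21044959 0.011     ]
tip [0.46218749 0.21409818 0.011     ] [0.46103467 0.21390602 0.011     ]
shk [0.44711257 0.33944231 0.011     ] [0.43955323 0.30794442 0.011     ]
riser [0.32947503 0.36678181 0.062     ]
riser [0.54706877 0.34400653 0.062     ]
riser [0.56343294 0.50795695 0.062     ]
riser [0.3469874  0.52989061 0.062     ]
riserS [0.32608634 0.36869426 0.062     ]
riserS [0.54004191 0.3426855  0.062     ]
rack R [ 0.44963761 -0.17559857  0.106     ] L [ 0.6430385  -0.18456314  0.106     ] Lfoot [ 0.64732258 -0.18839258  0.        ] back [ 0.4352498  -0.39583312  0.106     ] [ 0.63246654 -0.52872279  0.106     ]
rack side [ 0.64059285 -0.18262132  0.106     ] [ 0.44415132 -0.17288819  0.106     ] [ 4.43281523e-01 -1.76710828e-01  1.11022302e-16] [ 0.64434095 -0.18636994  0.        ] [ 0.42641154 -0.51601886  0.106     ]
ring [ 0.55509597 -0.30647268  0.036     ] [ 0.55008406 -0.32984031  0.036     ] (array([ 0.54957886, -0.31370854,  0.03777911]), np.float64(0.015942359428577423))
tray front-left, right corner [ 0.47966374 -0.33143383  0.014     ] [ 0.61940743 -0.33308608  0.014     ] [ 0.61557113 -0.34222477  0.014     ] [ 0.47632114 -0.31995845  0.014     ]
lip [0.62484269 0.07193021 0.03      ] [0.60544969 0.18616612 0.03      ] base [0.73879617 0.08245196 0.012     ] [0.72627057 0.19521595 0.012     ]
mallet [ 0.74081303 -0.16231121  0.        ]
glue [ 7.55317290e-01 -4.93072910e-02 -2.22044605e-16]
pencil [0.63910282 0.34317243 0.        ]
tin [0.73357416 0.30521057 0.        ]
```

Emit:
send_rows --pt "0 -40 90 0 -3" --pt "0 -80 180 -30 -6" --pt "0 -113 250 -70 -9" --pt "0 -113 275 -100 -9" --pt "0 -113 275 -110 -9" --pt "0 -113 275 -110 -9"

```text
time: 0.9
ee_pos: [0.4346, 0.2766, 0.1184]
tcp_rot: [179.9, 0.2, -8.8]
wrist_force: [-0.8, -0.5, 0.8]
opening: 0.0854
```

```bash
python3 - <<'E'
from h import *
o=bot.get_obs();print(o['time'],o['ee_pos'],o['tcp_rot'],o['wrist_force'])
for n in ['wrist','scene','side']: snap(n,n+'1')
big('wrist1');big('scene1','sc1',(60,100,260,250)); big('side1','sd1',(190,80,350,200))
E
```

```text
0.9 [0.43464783 0.27657236 0.11842843] [179.85781734   0.18736702  -8.80766536] [-0.80559836 -0.54311716  0.78133496]
```

View pics/wrist1_b.png

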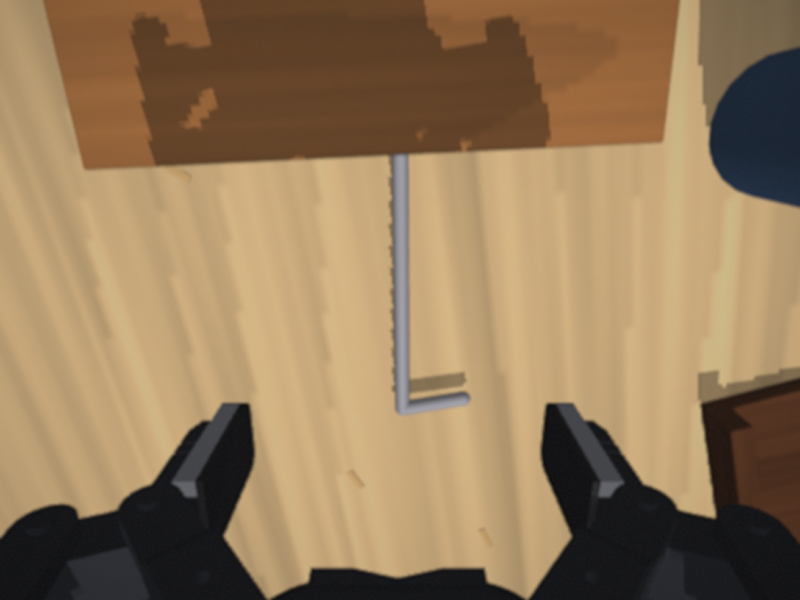

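View pics/sc1.png

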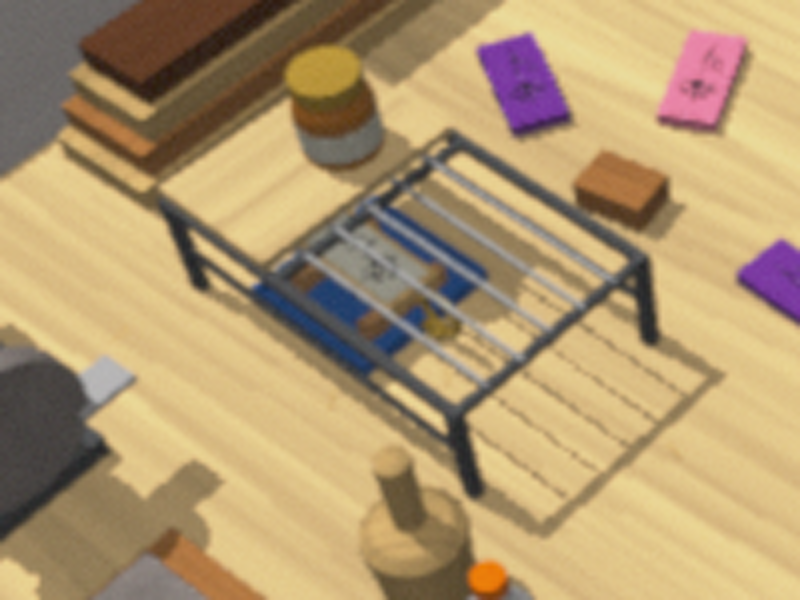

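View pics/sd1.png

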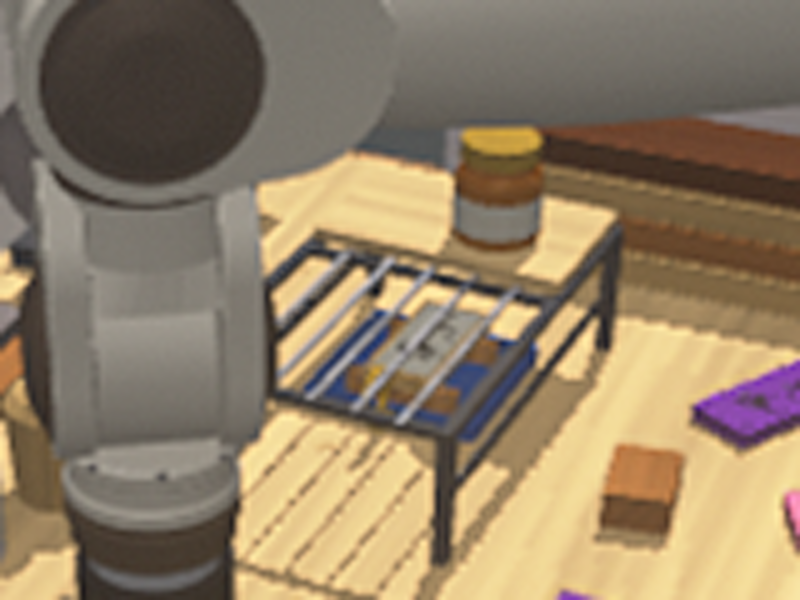

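```bash
python3 - <<'E'
from h import *
im,K,V=load('wrist1');s=1.5625
for p in [(402,408),(401,165),(401,300),(466,399)]: print(onz(K,V,p[0]/s,p[1]/s,.011))
for p in [(87,168),(660,141)]: print(onz(K,V,p[0]/s,p[1]/s,.062))
# ring
hsv=cv2.cvtColor(load('scene1')[0],cv2.COLOR_RGB2HSV); 
for f,b in (('scene1',(155,170,190,190)),('side1',(255,145,275,165))):
    im,K,V=load(f); x0,y0,x1,y1=b
    big(f,f+'r',b)
E
```

```text
[0.427363   0.21189042 0.011     ]
[0.44677289 0.34290924 0.011     ]
[0.43649771 0.27552788 0.011     ]
[0.46359394 0.21215152 0.011     ]
[0.32847437 0.36375898 0.062     ]
[0.54416342 0.34026409 0.062     ]
```

View pics/scene1r.png

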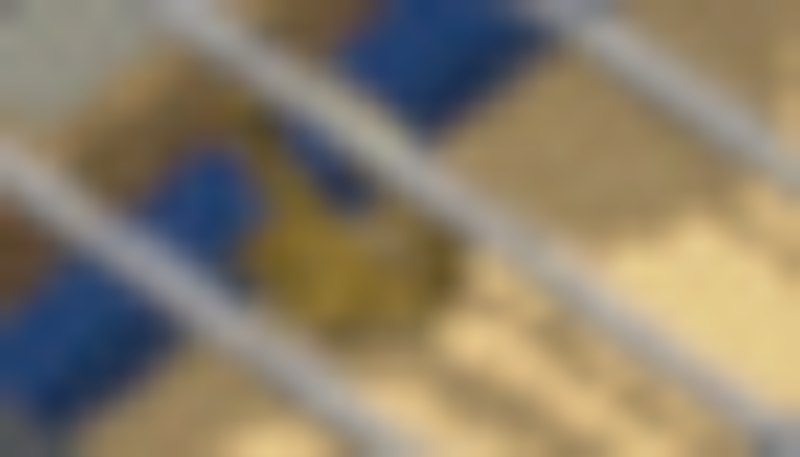

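View pics/side1r.png

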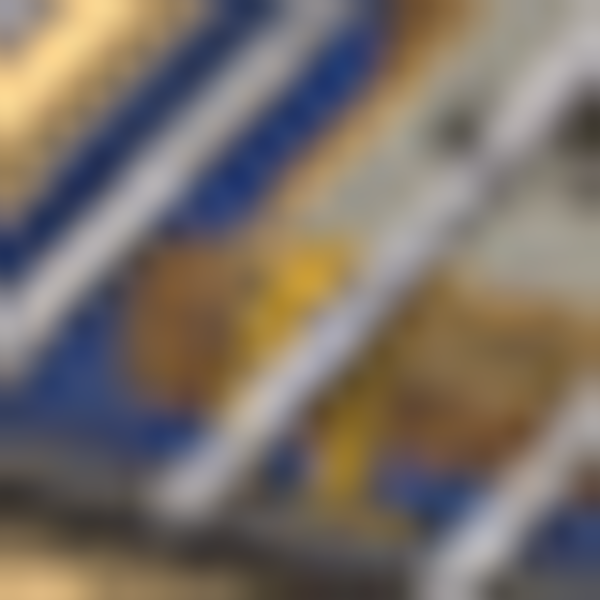

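Emit:
send_rows --pt "0 3 9 -50 0.5" --pt "0 3 9 -95 0.5" --pt "0 3 9 -113 0.5" --pt "0.9 3 9 -113 0.5" --pt "1 3 9 -113 0.5" --pt "1 3 9 -113 0.5" --pt "1 3 9 -113 0.5" --pt "1 3 9 -113 0.5" --squeeze 60

```text
time: 2.05
ee_pos: [0.4401, 0.2842, 0.0087]
tcp_rot: [-180.0, -0.0, -8.5]
wrist_force: [-0.6, 0.9, 0.7]
opening: 0.0048
```

```bash
python3 - <<'E'
from h import *
print(bot.get_obs()['ee_pos'],bot.get_obs()['opening'],bot.get_obs()['wrist_force'])
snap('wrist','wrist2');big('wrist2')
E
```

```text
[0.44012542 0.28420551 0.00874116] 0.004799015207205665 [-0.61034883  0.88955255  0.68903329]
```

View pics/wrist2_b.png

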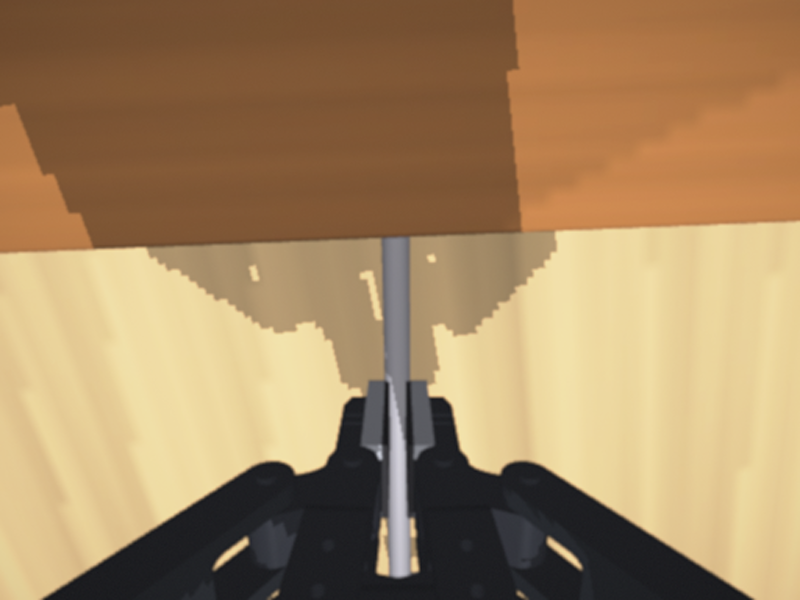

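Emit:
send_rows --pt "0.7 -1 1 0 0" --pt "0.7 -1 1 -5 0" --pt "0.7 -1 1 -5 0" --pt "1 -1 1 -5 0" --pt "1 -1 1 -5 0" --pt "1 -1 1 -5 0" --squeeze 60

```text
time: 2.85
ee_pos: [0.4389, 0.285, 0.0033]
tcp_rot: [180.0, 0.0, -8.5]
wrist_force: [-0.9, -0.2, -0.5]
opening: 0.0052
```

Emit:
send_rows --pt "1 -1 -7 1 0" --pt "1 -4 -27 1 0" --pt "1 -7 -50 1 0" --pt "1 -11 -75 1 0" --pt "1 -15 -100 1 0" --pt "1 -19 -125 1 0" --pt "1 -22 -150 1 0" --pt "1 -25 -170 1 0" --pt "1 -26 -178 1 0" --pt "1 -26 -178 0 0"

```text
time: 4.1
ee_pos: [0.413, 0.1063, 0.0034]
tcp_rot: [-180.0, -0.0, -8.6]
wrist_force: [-0.3, 0.0, -0.5]
opening: 0.0052
```

```bash
python3 - <<'E'
from h import *
print(bot.get_obs()['ee_pos'],bot.get_obs()['opening'],bot.get_obs()['wrist_force'])
snap('wrist','wrist3');big('wrist3')
snap('scene','scene3');big('scene3',None,(250,180,460,340))
E
```

```text
[0.4129517  0.10626092 0.00340773] 0.005170735797090644 [-0.25939773  0.02351559 -0.48518086]
```

View pics/wrist3_b.png

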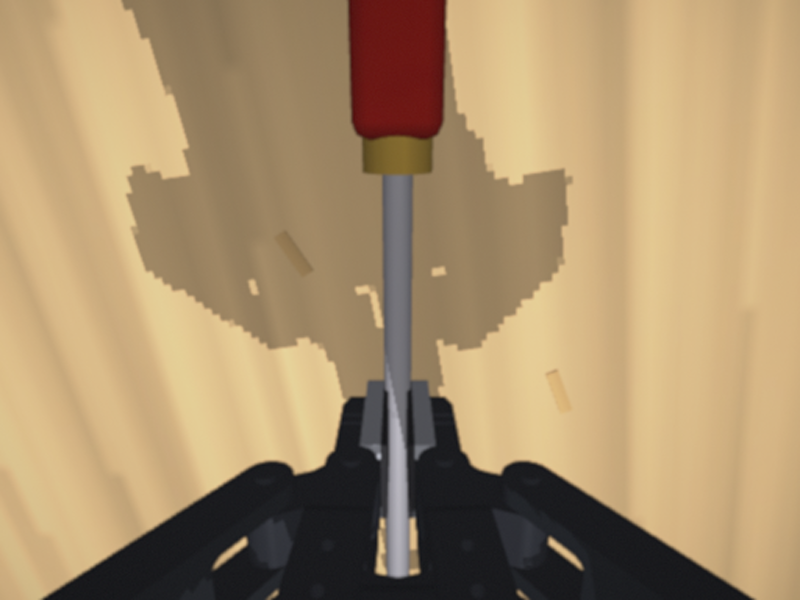

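View pics/scene3_b.png

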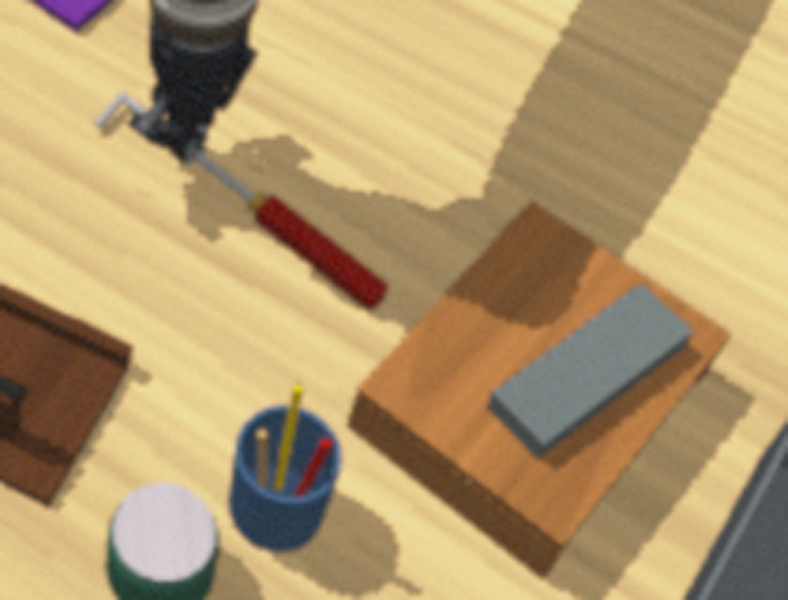

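```bash
python3 - <<'E'
from h import *
im,K,V=load('scene3')
h=cv2.cvtColor(im,cv2.COLOR_RGB2HSV);m=cv2.inRange(h,(0,150,50),(8,255,255))|cv2.inRange(h,(172,150,50),(180,255,255));m[260:]=0;m[:,:300]=0;m[:,365:]=0
m=cv2.morphologyEx(m,cv2.MORPH_OPEN,np.ones((3,3)))
r=cv2.minAreaRect(cv2.findNonZero(m));print(r);b=cv2.boxPoints(r);print([onz(K,V,*p,.016).round(4) for p in b],onz(K,V,*r[0],.014))
E
```

```text
((335.1535949707031, 246.80548095703125), (39.987709045410156, 7.848826885223389), 38.290164947509766)
[array([0.4417, 0.1878, 0.016 ]), array([0.4144, 0.1875, 0.016 ]), array([0.4326, 0.3062, 0.016 ]), array([0.4587, 0.3055, 0.016 ])] [0.43590165 0.24748857 0.014     ]
```

Emit:
send_rows --pt "0.4 0 0 0 0" --pt "0.4 0 0 5 0" --pt "0.4 0 0 40 0" --pt "0.4 5 40 55 0" --pt "0.4 15 95 55 0" --pt "0.4 20 137 50 0" --pt "0.4 20 137 50 0"

```text
time: 5.08
ee_pos: [0.4328, 0.2465, 0.053]
tcp_rot: [180.0, 0.0, -8.3]
wrist_force: [-0.5, -0.5, 0.4]
opening: 0.0513
```

```bash
python3 - <<'E'
from h import *
print(bot.get_obs()['ee_pos'],bot.get_obs()['opening'],bot.get_obs()['wrist_force'])
snap('wrist','wrist4');big('wrist4')
E
```

```text
[0.43278335 0.24648394 0.05297098] 0.051278569129696853 [-0.52143118 -0.52733712  0.37074718]
```

View pics/wrist4_b.png

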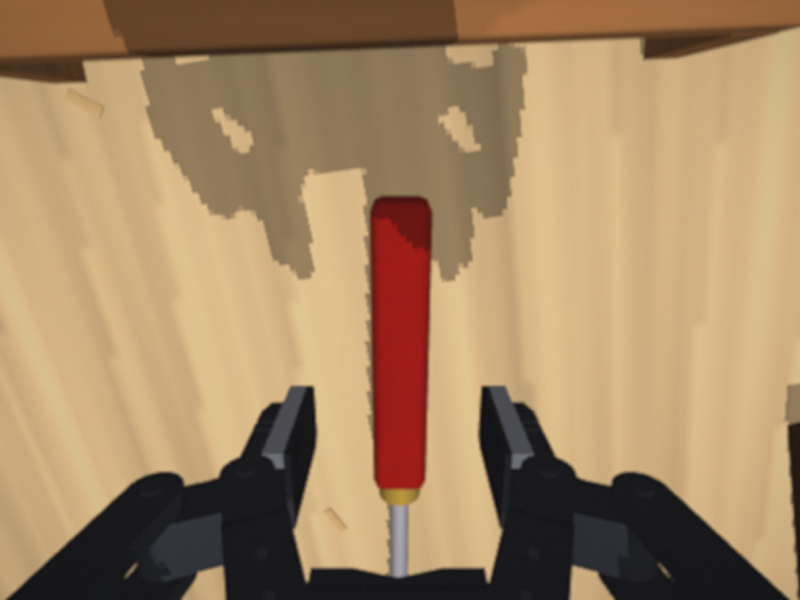

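Emit:
send_rows --pt "0.4 1 0 -30 0" --pt "0.4 1 0 -50 0" --pt "0.4 1 0 -50 0" --pt "1 1 0 -50 0" --pt "1 1 0 -50 0" --pt "1 1 0 -50 0" --pt "1 1 0 -50 0" --pt "1 1 0 -20 0" --pt "1 1 0 20 0" --pt "1 1 0 20 0" --squeeze 80

```text
time: 6.38
ee_pos: [0.4358, 0.2449, 0.0769]
tcp_rot: [-179.8, -0.3, -8.5]
wrist_force: [0.3, 0.4, -1.4]
opening: 0.0199
```

```bash
python3 - <<'E'
from h import *
yd=np.array([.052,.9986,0]);xd=np.array([.9986,-.052,0])
for f in ('scene1','side1'):
    im,K,V=load(f)
    h=cv2.cvtColor(im,cv2.COLOR_RGB2HSV);m=cv2.inRange(h,(105,110,50),(125,255,255))
    m2=np.zeros_like(m); b=(120,130,200,200) if f=='scene1' else (245,130,310,175)
    m2[b[1]:b[3],b[0]:b[2]]=m[b[1]:b[3],b[0]:b[2]]
    pts=cv2.findNonZero(m2)[:,0]
    W=np.array([onz(K,V,u,v,.014) for u,v in pts]);c=W[:,:2]
    print(f,len(pts),'ymax along',(c@yd[:2]).max(),np.percentile(c@yd[:2],[98,99]),'x range',np.percentile(c@xd[:2],[0,1,99,100]))
    # ring gold mask
    b=(155,170,190,190) if f=='scene1' else (255,145,275,165)
    sub=im[b[1]:b[3],b[0]:b[2]];s=min(800/sub.shape[1],600/sub.shape[0]);big_=cv2.resize(sub[:,:,::-1],None,fx=s,fy=s,interpolation=cv2.INTER_CUBIC)
    for c,col in (((.551,-.309,.036),(0,0,255)),):
      for r in (.016,.023):
        P=[proj(K,V,np.array(c)+r*(np.cos(a)*yd+np.sin(a)*np.array([0,0,1]))) for a in np.linspace(0,6.283,60)]
        P=((np.array(P)+.5-b[:2])*s).astype(int);cv2.polylines(big_,[P.reshape(-1,1,2)],True,col,1)
    cv2.imwrite('pics/%s_ov.png'%f,big_)
E
```

```text
scene1 317 ymax along -0.30452377249029616 [-0.30666447 -0.30593666] x range [0.49782814 0.49883988 0.6374265  0.63799358]
side1 74 ymax along -0.30774851657185254 [-0.30788457 -0.30781669] x range [0.49433639 0.4949493  0.63130738 0.63256361]
```

View pics/scene1_ov.png

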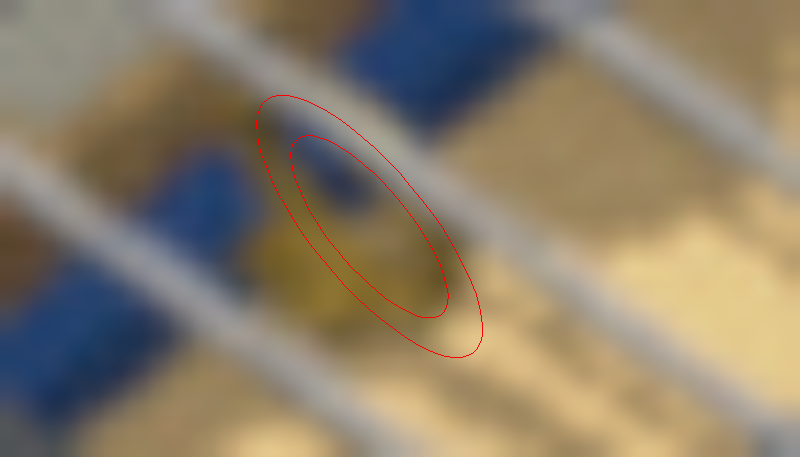

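View pics/side1_ov.png

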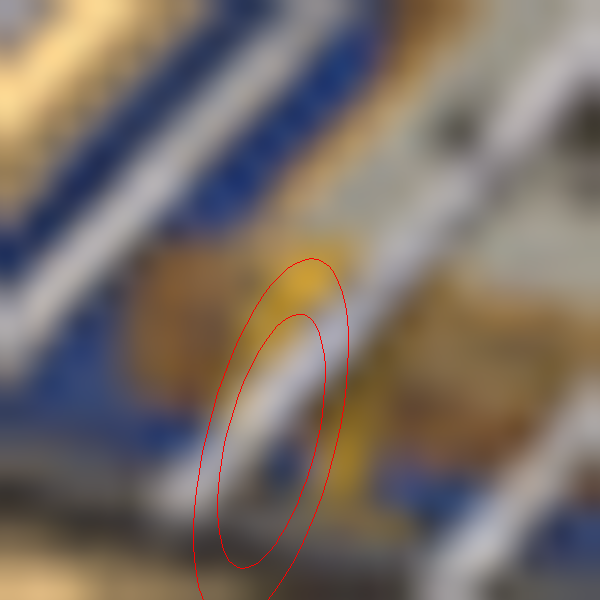

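Emit:
send_rows --pt "1 20 -30 0 2" --pt "1 50 -70 -10 5" --pt "1 75 -105 -35 5.5" --pt "1 79 -115 -48 5.5" --pt "1 79 -115 -48 5.5" --pt "1 79 -115 -48 5.5"

```text
time: 7.12
ee_pos: [0.5128, 0.1298, 0.0258]
tcp_rot: [-180.0, -0.0, -3.0]
wrist_force: [-0.6, 0.7, -2.4]
opening: 0.02
```

```bash
python3 - <<'E'
from h import *
print(bot.get_obs()['ee_pos'],bot.get_obs()['opening'],bot.get_obs()['wrist_force'],bot.get_obs()['tcp_rot'])
snap('side','side5');big('side5','s5',(170,110,370,260))
snap('scene','scene5');big('scene5','s6',(130,110,330,260))
E
```

```text
[0.51276227 0.12983769 0.02580939] 0.02001106005894684 [-0.62095136  0.66221223 -2.42417548] [-1.79975705e+02 -1.81728331e-02 -2.95888188e+00]
```

View pics/s5.png

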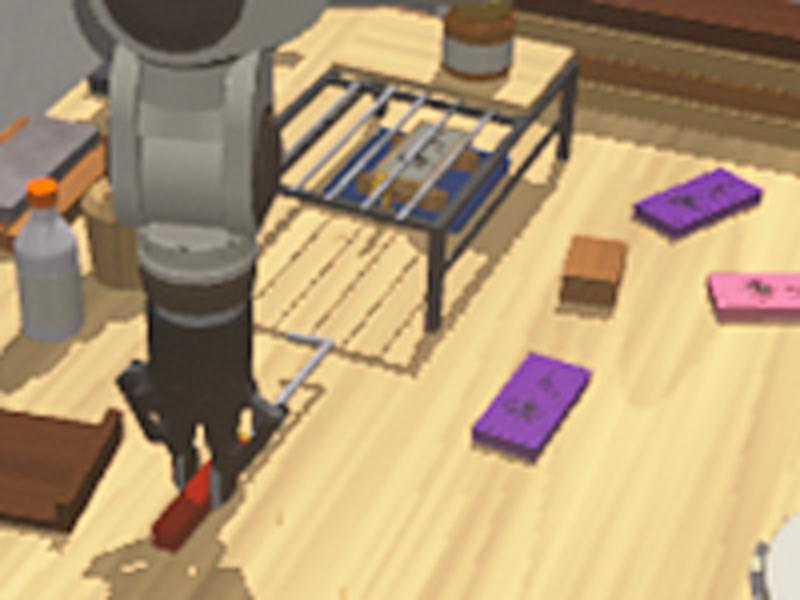

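View pics/s6.png

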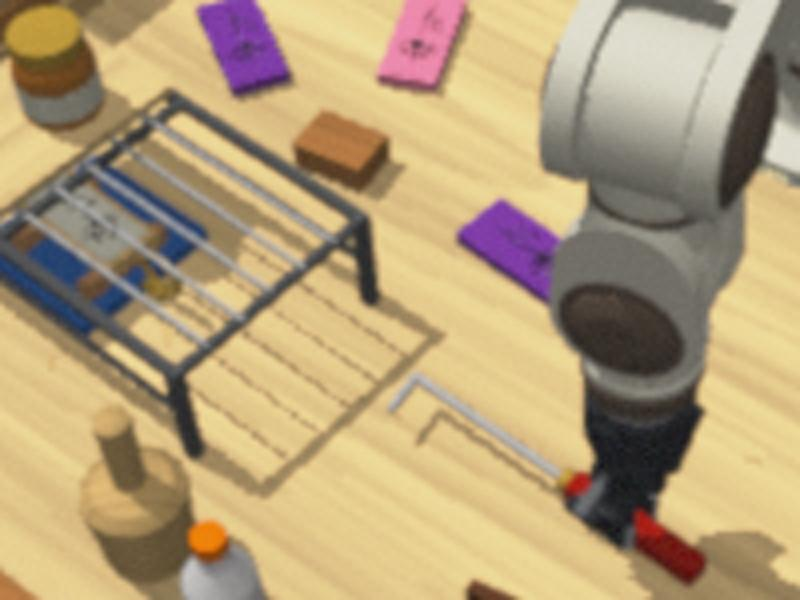

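```bash
cat >> h.py <<'E'
def tri(fa,pa,fb,pb):
    _,K,V=load(fa);_,L,U=load(fb);o1,d1=ray(K,V,*pa);o2,d2=ray(L,U,*pb)
    s=np.linalg.lstsq(np.stack([d1,-d2],1),o2-o1,rcond=None)[0];p,q=o1+d1*s[0],o2+d2*s[1];return (p+q)/2,np.linalg.norm(p-q)
E
python3 - <<'E'
from h import *
f=lambda x,y:(130+x/4,110+y/4)
g=lambda x,y:(170+x/4,110+y/4)
print('bend',tri('scene5',f(418,379),'side5',g(328,345)));print('tip',tri('scene5',f(392,409),'side5',g(290,338)))
E
```

```text
bend (array([ 0.50207374, -0.08044601,  0.02917402]), np.float64(0.00035571173315928614))
tip (array([ 0.53566227, -0.07899198,  0.02758393]), np.float64(0.0006501593803318484))
```

Emit:
send_rows --pt "1 -5 -20 5 0" --pt "1 -7 -60 5 0" --pt "1 -8 -105 5 0" --pt "1 -9 -150 5 0" --pt "1 -9 -190 5 0" --pt "1 -9 -220 5 0" --pt "1 -9 -230 5 0" --pt "1 -9 -230 5 0"

```text
time: 8.22
ee_pos: [0.5038, -0.1013, 0.0307]
tcp_rot: [-180.0, -0.0, -3.1]
wrist_force: [-0.0, 0.4, -1.3]
opening: 0.0198
```

```bash
python3 - <<'E'
from h import *
print(bot.get_obs()['ee_pos'],bot.get_obs()['opening'],bot.get_obs()['wrist_force'],bot.get_obs()['tcp_rot'])
snap('side','side6');big('side6','s5',(240,120,320,180))
snap('scene','scene6');big('scene6','s6',(130,140,230,215))
E
```

```text
[ 0.50381695 -0.1013104   0.03067492] 0.019763966490012004 [-0.02566606  0.38295906 -1.34877764] [-1.79997575e+02 -2.20848884e-02 -3.05216274e+00]
```

View pics/s5.png

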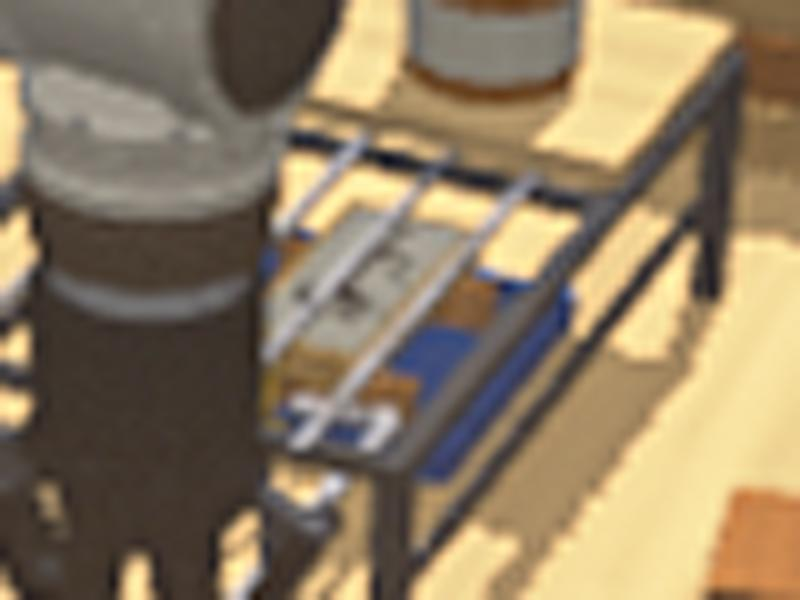

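View pics/s6.png

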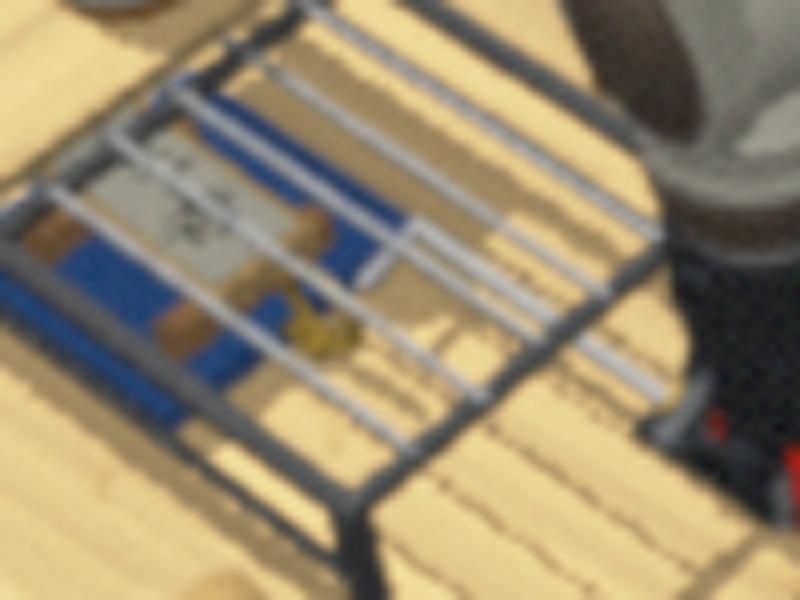

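```bash
python3 - <<'E'
from h import *
f=lambda x,y:(130+x/8,140+y/8)
g=lambda x,y:(240+x/10,120+y/10)
b=tri('scene6',f(415,228),'side6',g(388,418));t=tri('scene6',f(365,280),'side6',g(298,402));print('bend',b,'tip',t)
_,K,V=load('scene6')
m=(b[0]+t[0])/2
for c in [m,m+[.04,-.002,0],np.array([.5,-.312,.036])+[.05,0,0]]:
    p=proj(K,V,c);print(c,(p-[130,140])*8)
E
```

```text
bend (array([ 0.49339961, -0.31379872,  0.03559388]), np.float64(0.001370371161244154)) tip (array([ 0.52712653, -0.3097425 ,  0.03651195]), np.float64(0.0013222216194389254))
[ 0.51026307 -0.31177061  0.03605291] [389.81689789 252.23635531]
[ 0.55026307 -0.31377061  0.03605291] [318.08972698 308.99149609]
[ 0.55  -0.312  0.036] [321.67872057 310.66280086]
```

Emit:
send_rows --pt "1 8 0 0 0" --pt "1 20 -1 0 0" --pt "1 32 -1 0 0" --pt "1 40 -1 0 0" --pt "1 40 -1 0 0"

```text
time: 8.95
ee_pos: [0.5445, -0.1019, 0.03]
tcp_rot: [-180.0, 0.0, -3.0]
wrist_force: [-0.4, -0.2, -1.9]
opening: 0.02
```

```bash
python3 - <<'E'
from h import *
print(bot.get_obs()['ee_pos'],bot.get_obs()['opening'],bot.get_obs()['wrist_force'],bot.get_obs()['tcp_rot'])
snap('side','side7');big('side7','s5',(240,120,320,180))
snap('scene','scene7');big('scene7','s6',(145,155,205,200))
E
```

```text
[ 0.54448545 -0.10190303  0.0300031 ] 0.019962874772844006 [-0.39287505 -0.1564531  -1.9318622 ] [-1.79995622e+02  2.48394953e-02 -2.98652771e+00]
```

View pics/s6.png

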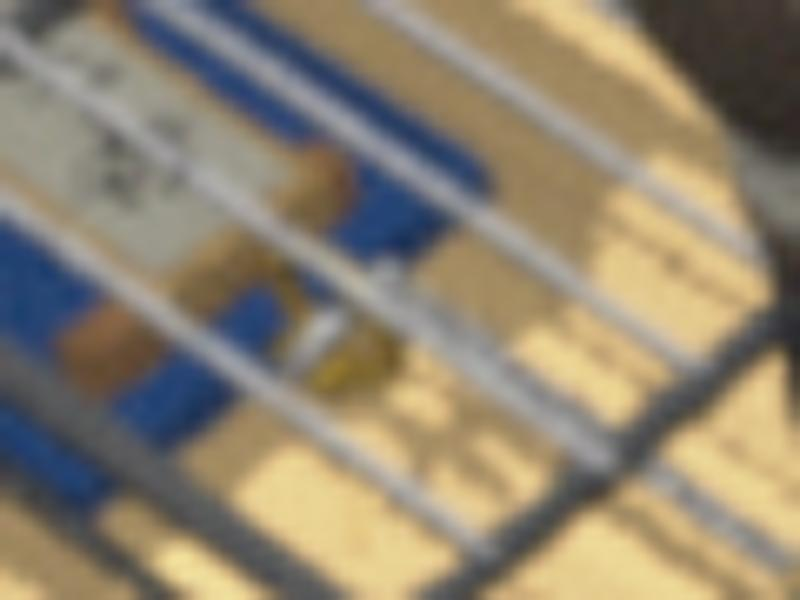

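Emit:
send_rows --pt "1 0 5 0 0" --pt "1 1 12 0 0" --pt "1 1 20 0 0" --pt "1 2 30 0 0" --pt "1 2 45 0 0" --pt "1 3 60 0 0" --pt "1 3 60 0 0"

```text
time: 9.93
ee_pos: [0.5471, -0.0403, 0.0303]
tcp_rot: [-179.9, 0.0, -2.9]
wrist_force: [0.8, -0.6, -1.6]
opening: 0.0198
```

```bash
python3 - <<'E'
from h import *
print(bot.get_obs()['ee_pos'],bot.get_obs()['opening'],bot.get_obs()['wrist_force'],bot.get_obs()['tcp_rot'])
snap('scene','scene8');big('scene8','s6',(125,135,245,225))
E
```

```text
[ 0.5470547  -0.04029181  0.03029699] 0.019773664707645473 [ 0.79939676 -0.59180039 -1.62299349] [-1.79939730e+02  2.16215373e-03 -2.88115691e+00]
```

View pics/s6.png

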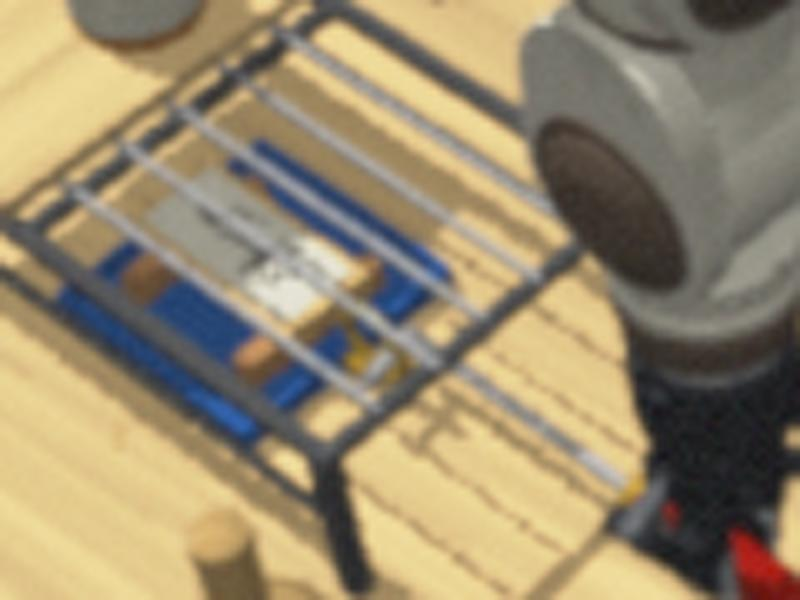

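Emit:
send_rows --pt "1 1 15 0 0" --pt "1 2 40 0 0" --pt "1 4 68 0 0" --pt "1 5 96 0 0" --pt "1 6 124 0 0" --pt "1 8 152 0 0" --pt "1 9 180 0 0" --pt "1 11 205 0 0" --pt "1 12 222 0 0" --pt "1 12 232 0 0"

```text
time: 11.22
ee_pos: [0.5588, 0.1906, 0.0301]
tcp_rot: [180.0, 0.0, -3.0]
wrist_force: [-0.5, -4.8, -1.4]
opening: 0.0203
```

Emit:
send_rows --pt "1 1 12 0 0" --pt "1 2 24 0 0" --pt "1 2 36 0 0" --pt "1 3 44 0 0" --pt "1 3 48 0 0" --pt "1 3 48 0 0"

```text
time: 11.98
ee_pos: [0.562, 0.2385, 0.0303]
tcp_rot: [-180.0, -0.0, -3.0]
wrist_force: [-0.3, -1.1, -1.6]
opening: 0.0206
```

```bash
python3 - <<'E'
from h import *
print(bot.get_obs()['ee_pos'],bot.get_obs()['opening'],bot.get_obs()['wrist_force'],bot.get_obs()['tcp_rot'])
snap('scene','scene9');big('scene9','s6',(130,130,330,280))
snap('side','side9');big('side9','s5',(150,130,350,280))
E
```

```text
[0.56201817 0.23853648 0.03033982] 0.02058887629170207 [-0.32334323 -1.10703935 -1.60006968] [-1.79955681e+02 -1.37653892e-03 -2.96989038e+00]
```

View pics/s6.png

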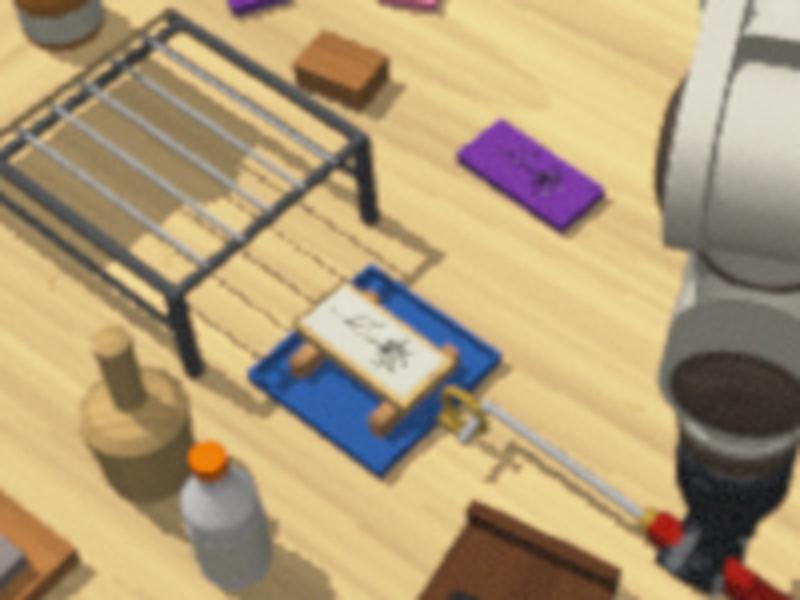

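View pics/s5.png

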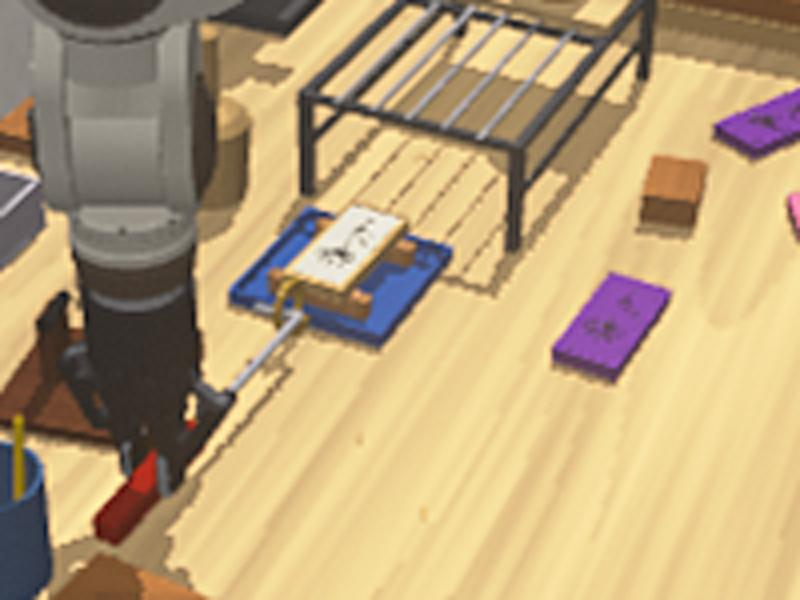

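```bash
python3 - <<'E'
from h import *
_,K,V=load('scene9')
f=lambda x,y,z:onz(K,V,130+x/4,130+y/4,z).round(4)
print('tray',f(372,266,.014),f(500,353,.014),f(383,472,.0),f(250,372,.014))
print('mouth foot',f(369,220,0),f(193,375,0),'top',f(360,143,.106),f(180,292,.106))
print('panel',f(345,285,.037),f(457,360,.037),f(402,402,.037),f(297,325,.037))
E
```

```text
tray [ 0.4903 -0.1391  0.014 ] [ 0.4962 -0.0042  0.014 ] [ 0.6271 -0.0135  0.    ] [ 0.626  -0.1469  0.014 ]
mouth foot [ 0.4468 -0.1807  0.    ] [ 0.6487 -0.1886  0.    ] top [ 0.4537 -0.1732  0.106 ] [ 0.6445 -0.1831  0.106 ]
panel [ 0.5302 -0.1305  0.037 ] [ 0.5336 -0.0157  0.037 ] [ 0.588  -0.0245  0.037 ] [ 0.5818 -0.1346  0.037 ]
```

Emit:
send_rows --pt "1 0 -5 0 0" --pt "1 0 -10 0 0" --pt "1 0 -10 0 0" --pt "1 -15 -9 0 0" --pt "1 -35 -8 0 0" --pt "1 -52 -7 0 0" --pt "1 -60 -6 0 0" --pt "1 -80 0 0 0" --pt "1 -110 5 0 0" --pt "1 -135 10 0 0"

```text
time: 13.32
ee_pos: [0.4259, 0.2482, 0.0303]
tcp_rot: [-180.0, -0.0, -3.0]
wrist_force: [-0.7, 0.9, -1.2]
opening: 0.02
```

Emit:
send_rows --pt "1 -5 0 0 0" --pt "1 -5 0 -15 0" --pt "1 -5 0 -25 0" --pt "1 -5 0 -27 0" --pt "1 -5 0 -27 0" --pt "0.4 -5 0 -27 0" --pt "0.4 -5 0 -27 0" --pt "0.4 -5 0 -27 0" --pt "0.4 -5 0 10 0" --pt "0.4 -5 0 60 0"

```text
time: 14.58
ee_pos: [0.4212, 0.2475, 0.0899]
tcp_rot: [179.9, 0.1, -3.0]
wrist_force: [0.2, -0.3, 0.6]
opening: 0.0509
```

```bash
python3 - <<'E'
from h import *
print(bot.get_obs()['ee_pos'],bot.get_obs()['opening'],bot.get_obs()['wrist_force'],bot.get_obs()['tcp_rot'])
snap('scene','sceneA');big('sceneA','s6',(130,130,370,310))
E
```

```text
[0.42122086 0.24745031 0.08990764] 0.05093891518550146 [ 0.18832324 -0.25506309  0.5502209 ] [ 1.79903675e+02  1.41632536e-01 -3.00163032e+00]
```

View pics/s6.png

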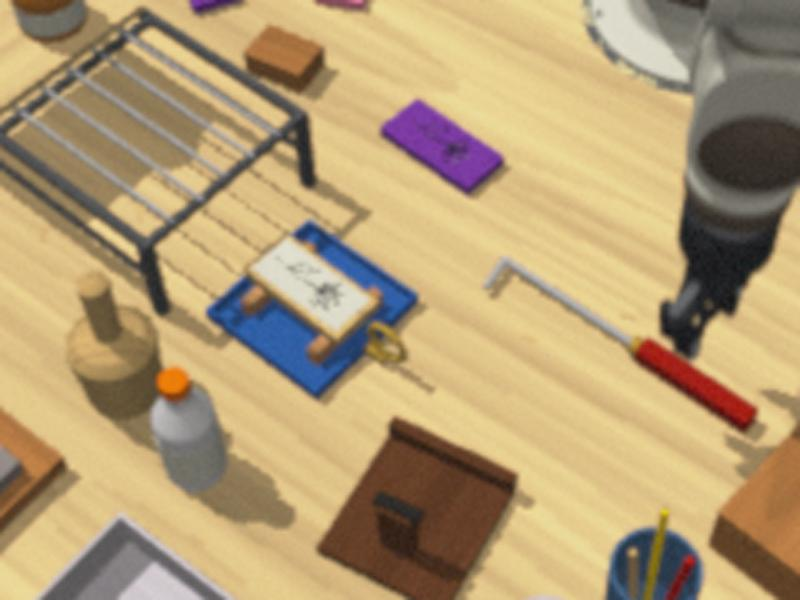

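Emit:
send_rows --pt "0.2 20 -50 40 0" --pt "0 45 -105 60 0" --pt "0 70 -160 60 0" --pt "0 95 -215 60 0" --pt "0 120 -270 60 0" --pt "0 137 -323 60 0" --pt "0 137 -323 60 0" --pt "0 137 -323 60 0"

```text
time: 15.62
ee_pos: [0.5588, -0.0749, 0.1498]
tcp_rot: [-180.0, 0.0, -3.0]
wrist_force: [1.3, 0.3, 0.6]
opening: 0.0853
```

```bash
python3 - <<'E'
from h import *
print(bot.get_obs()['ee_pos'],bot.get_obs()['opening'],bot.get_obs()['wrist_force'],bot.get_obs()['tcp_rot'])
snap('wrist','wristB');big('wristB')
snap('scene','sceneB');big('sceneB','s6',(150,170,290,320))
E
```

```text
[ 0.55883661 -0.07494011  0.14982296] 0.08528385471370273 [1.30239136 0.25363435 0.56011907] [-1.79982388e+02  4.26080966e-02 -3.03893253e+00]
```

View pics/wristB_b.png

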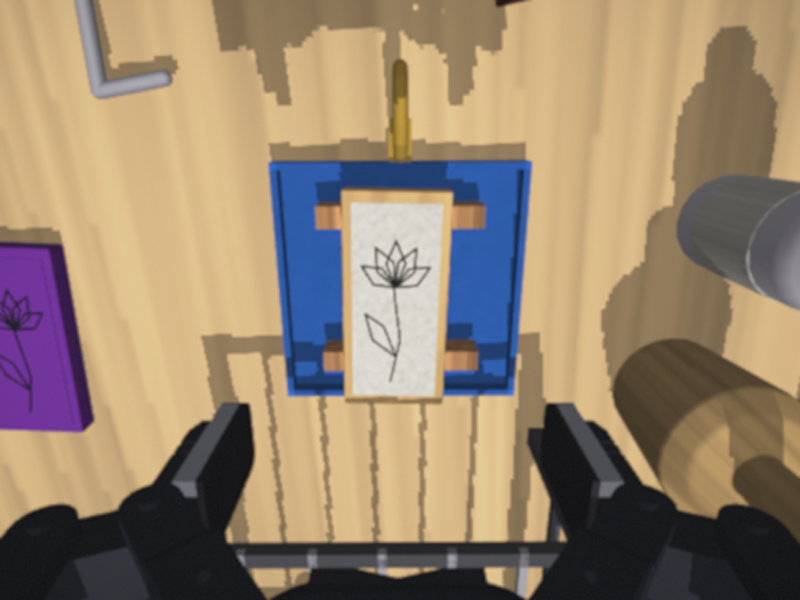

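View pics/s6.png

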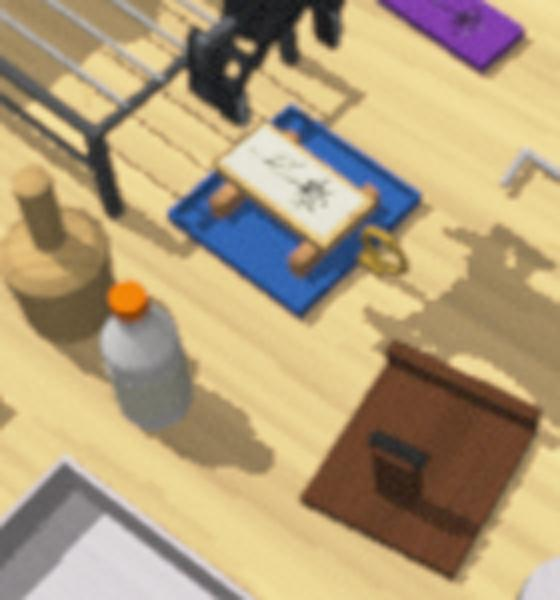

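```bash
python3 - <<'E'
from h import *
im,K,V=load('wristB');s=1.5625
P=[onz(K,V,x/s,y/s,.037).round(4) for x,y in [(343,191),(453,191),(443,398),(345,398)]];print(P,np.mean(P,0))
P=[onz(K,V,x/s,y/s,.014).round(4) for x,y in [(271,162),(530,162),(514,393),(289,393)]];print('tray',P)
_,K,V=load('sceneB')
f=lambda x,y,z:onz(K,V,150+x/4,170+y/4,z).round(4)
a,b=f(371,433,.075),f(427,460,.075);print('rest',a,b,(a+b)/2,np.degrees(np.arctan2(*(b-a)[:2][::-1])),np.linalg.norm(a-b))
for n,(p,q,z) in dict(lipouter=((397,341),(541,406),.03),lipinner=((388,350),(533,420),.03),back=((302,500),(455,578),.012)).items():
    a,b=f(*p,z),f(*q,z);print(n,a,b,np.degrees(np.arctan2(*(b-a)[:2][::-1])),np.linalg.norm(a-b))
E
```

```text
[array([ 0.5352, -0.0188,  0.037 ]), array([ 0.5898, -0.0217,  0.037 ]), array([ 0.582 , -0.1376,  0.037 ]), array([ 0.5262, -0.1347,  0.037 ])] [ 0.5583 -0.0782  0.037 ]
tray [array([ 0.4958, -0.0042,  0.014 ]), array([ 0.6332, -0.0115,  0.014 ]), array([ 0.6277, -0.1497,  0.014 ]), array([ 0.4885, -0.1423,  0.014 ])]
rest [0.7042 0.1177 0.075 ] [0.6974 0.1595 0.075 ] [0.7008 0.1386 0.075 ] 99.23990182097916 0.04234949822607112
lipouter [0.618  0.0699 0.03  ] [0.5985 0.1828 0.03  ] 99.79940067809777 0.11457163697879155
lipinner [0.6277 0.0694 0.03  ] [0.6108 0.1847 0.03  ] 98.33870257148017 0.11653196986235151
back [0.7482 0.0889 0.012 ] [0.7298 0.2067 0.012 ] 98.87769168732044 0.1192283523328239
```

Emit:
send_rows --pt "0 -1 -3 -40 0" --pt "0 -1 -3 -90 0" --pt "0 -1 -3 -125 0" --pt "0 -1 -3 -134 0" --pt "0.3 -1 -3 -134 0" --pt "1 -1 -3 -134 0" --pt "1 -1 -3 -134 0" --pt "1 -1 -3 -134 0" --pt "1 -1 -3 -134 0" --squeeze 30

```text
time: 16.85
ee_pos: [0.5592, -0.0779, 0.0184]
tcp_rot: [-180.0, -0.2, -3.0]
wrist_force: [-0.3, 2.0, 6.9]
opening: 0.0553
```

Emit:
send_rows --pt "1 0 0 5 0" --pt "1 0 0 25 0" --pt "1 0 0 60 0" --pt "1 0 0 105 0" --pt "1 0 0 125 0" --pt "1 0 0 125 0"

```text
time: 17.6
ee_pos: [0.5589, -0.0782, 0.1433]
tcp_rot: [180.0, -0.2, -3.0]
wrist_force: [-0.6, -0.5, -1.6]
opening: 0.0552
```

```bash
python3 - <<'E'
from h import *
print(bot.get_obs()['ee_pos'],bot.get_obs()['opening'],bot.get_obs()['wrist_force'],bot.get_obs()['tcp_rot'])
snap('wrist','wristC');big('wristC')
E
```

```text
[ 0.5589082  -0.07822281  0.14328444] 0.055240973390677316 [-0.5562234  -0.46770044 -1.59230751] [179.9779622   -0.19428315  -3.00679288]
```

View pics/wristC_b.png

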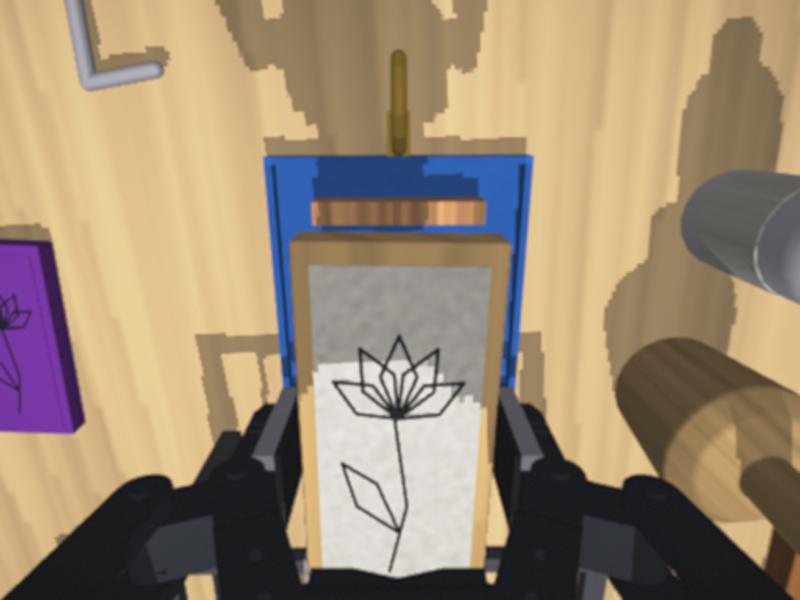

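Emit:
send_rows --pt "1 0 20 5 -10" --pt "1 15 55 5 -20" --pt "1 35 90 5 -30" --pt "1 55 125 5 -40" --pt "1 75 155 5 -50" --pt "1 95 185 5 -60" --pt "1 110 205 5 -70" --pt "1 115 213 5 -78" --pt "1 115 213 0 -78" --pt "1 115 213 0 -78"

```text
time: 18.9
ee_pos: [0.6742, 0.1235, 0.1396]
tcp_rot: [179.9, 0.5, -79.8]
wrist_force: [-0.6, -0.2, -0.3]
opening: 0.0552
```

```bash
python3 - <<'E'
from h import *
print(bot.get_obs()['ee_pos'],bot.get_obs()['opening'],bot.get_obs()['wrist_force'],bot.get_obs()['tcp_rot'])
snap('wrist','wristD');big('wristD')
snap('scene','sceneD');big('sceneD','s6',(180,190,320,330))
snap('side','sideD');big('sideD','s5',(130,140,270,260))
E
```

```text
[0.67417735 0.12351806 0.13959583] 0.05523416743212671 [-0.64816253 -0.17764201 -0.25561014] [179.85009145   0.47653993 -79.80329835]
```

View pics/wristD_b.png

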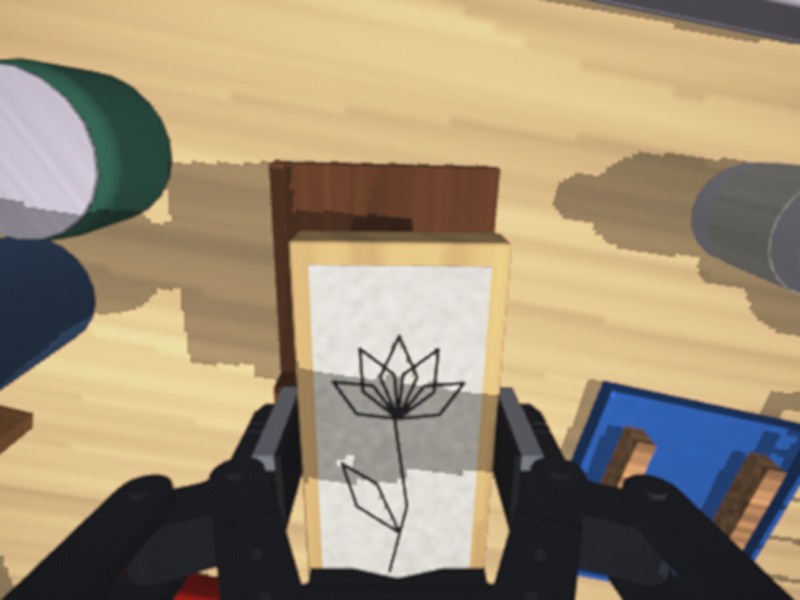

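View pics/s6.png

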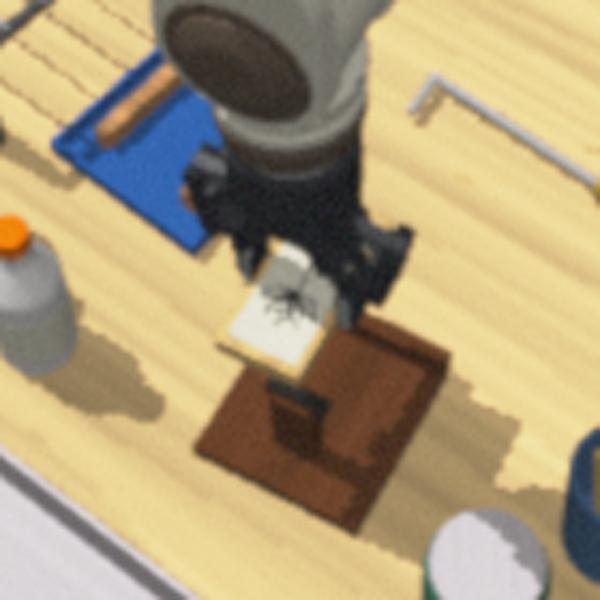

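View pics/s5.png

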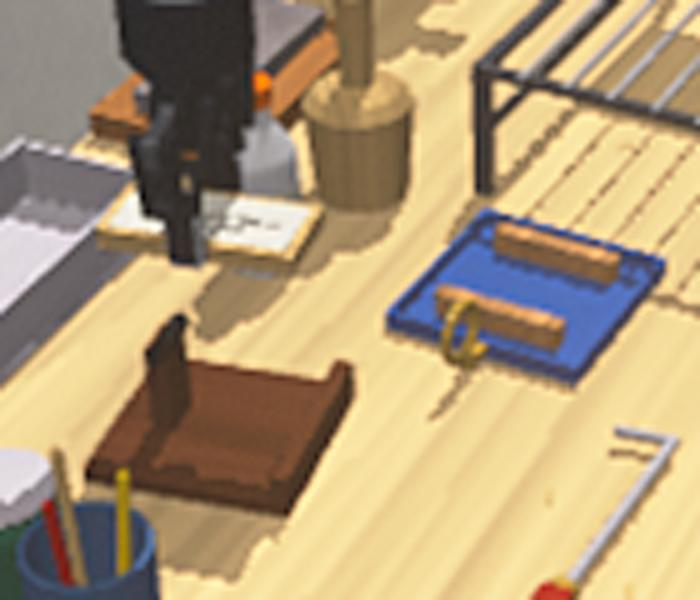

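Emit:
send_rows --pt "1 0 0 -10 0" --pt "1 0 0 -20 0" --pt "1 0 0 -25 0" --pt "1 0 0 -25 0"

```text
time: 19.55
ee_pos: [0.6747, 0.1238, 0.1156]
tcp_rot: [179.9, 0.5, -79.7]
wrist_force: [-0.4, -0.2, -0.8]
opening: 0.055
```

```bash
python3 - <<'E'
from h import *
o=bot.get_obs();print(o['ee_pos'],o['tcp_rot'],o['q'])
snap('side','sideE');big('sideE','s5',(130,140,230,230))
snap('wrist','wristE');big('wristE')
E
```

```text
[0.67467668 0.12378334 0.115576  ] [179.93548203   0.48450675 -79.74653648] [ 10.19518936  23.32948067  19.2511876   85.98671996   0.48444057
 179.9411782 ]
```

View pics/s5.png

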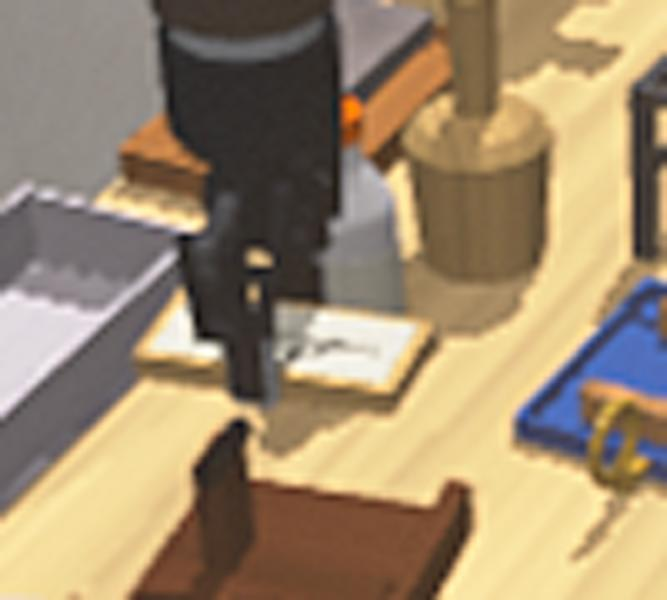

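View pics/wristE_b.png

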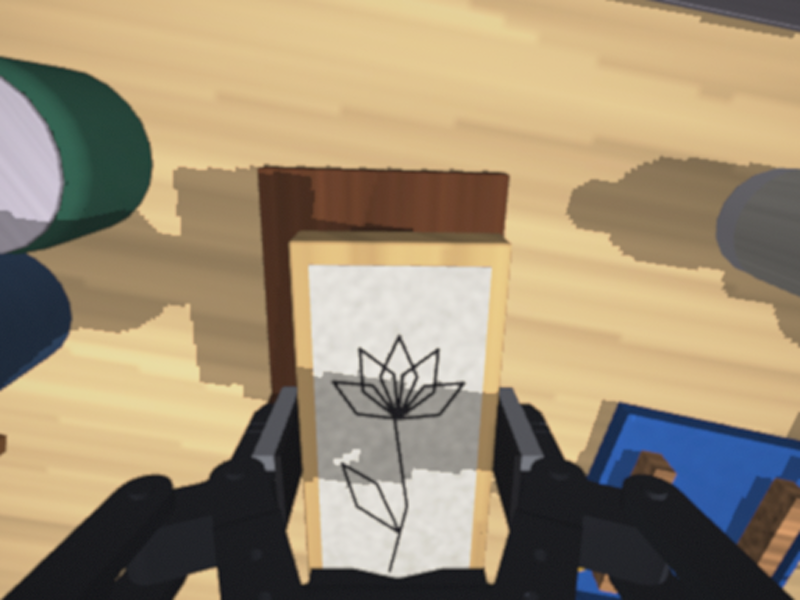

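Emit:
send_rows --pt "1 0 0 0 2.5" --pt "1 0 0 0 2.5" --pt "1 0 0 0 2.5"

```text
time: 20.02
ee_pos: [0.6751, 0.1239, 0.1165]
tcp_rot: [-180.0, 0.5, -77.3]
wrist_force: [0.5, -0.7, -0.8]
opening: 0.0556
```

```bash
python3 - <<'E'
from h import *
o=bot.get_obs();print(o['ee_pos'],o['tcp_rot'],o['q'],o['wrist_force'])
E
```

```text
[0.67511705 0.1238694  0.1165239 ] [-179.98385801    0.48520844  -77.30029426] [ 10.19533338  23.32930398  19.35541193  86.03118279   0.48545035
 177.49567449] [ 0.50662454 -0.74960069 -0.818483  ]
```

Emit:
send_rows --pt "1 0 6 -15 -0.7" --pt "1 0 11 -30 -1.3" --pt "1 0 11 -38 -1.3" --pt "1 0 11 -38 -1.3" --squeeze 20

```text
time: 20.52
ee_pos: [0.6744, 0.1348, 0.0769]
tcp_rot: [179.9, 0.5, -78.5]
wrist_force: [-0.2, -0.5, -0.7]
opening: 0.0552
```

```bash
python3 - <<'E'
from h import *
o=bot.get_obs();print(o['ee_pos'],o['tcp_rot'],o['q'],o['wrist_force'])
snap('side','sideE');big('sideE','s5',(130,160,230,240))
snap('scene','sceneE');big('sceneE','s6',(200,220,300,320))
E
```

```text
[0.67435545 0.13481894 0.07694042] [179.87812231   0.483614   -78.53727767] [ 11.1055713   23.8647956   15.69922476  81.95932346   0.48284377
 179.64180834] [-0.15185515 -0.47093893 -0.68315947]
```

View pics/s5.png

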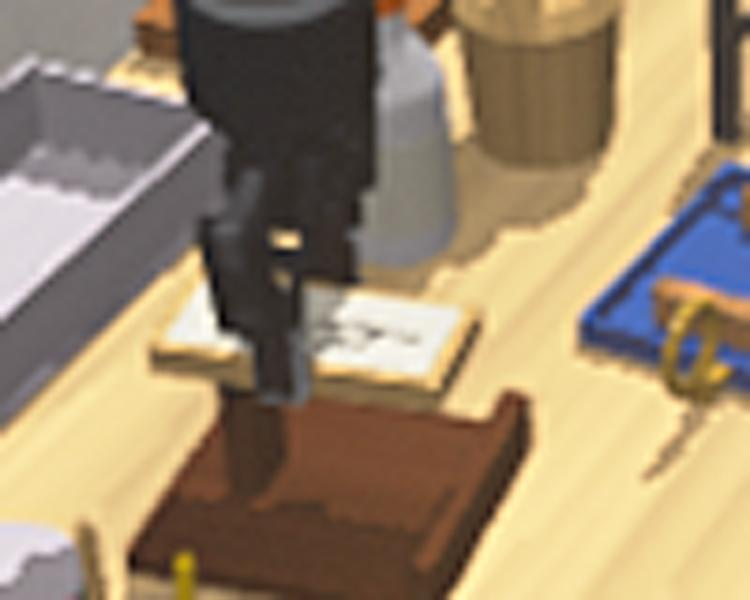

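View pics/s6.png

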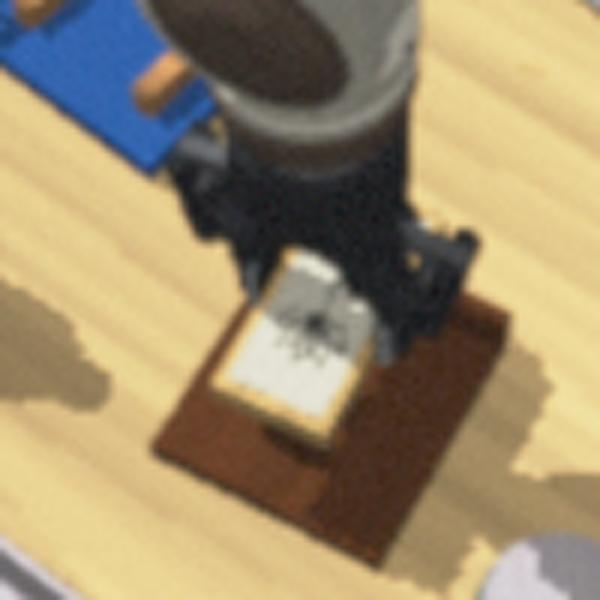

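Emit:
send_rows --pt "1 0 0 -4 0" --pt "1 0 0 -7 0" --pt "1 0 0 -10 0" --pt "1 0 0 -13 0" --pt "1 0 0 -13 0" --squeeze 20

```text
time: 21.25
ee_pos: [0.6751, 0.1347, 0.0676]
tcp_rot: [-179.9, 0.5, -78.6]
wrist_force: [-6.0, -1.2, 10.7]
opening: 0.0553
```

```bash
python3 - <<'E'
from h import *
o=bot.get_obs();print(o['ee_pos'],o['tcp_rot'],o['wrist_force'],o['torque'])
snap('side','sideF');big('sideF','s5',(130,160,230,240))
E
```

```text
[0.67510184 0.13474668 0.06757855] [-179.89766876    0.4754405   -78.56167714] [-6.03902139 -1.16467459 10.71560008] [-0.33447242  0.96751207 -0.10317273]
```

View pics/s5.png

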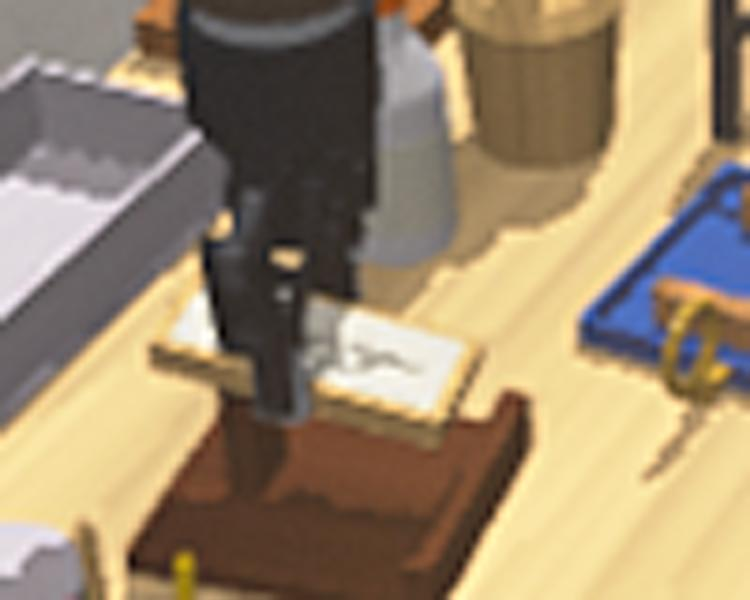

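Emit:
send_rows --pt "1 0 0 -4 0" --pt "1 0 0 -8 0" --pt "1 0 0 -11 0" --pt "1 0 0 -14 0" --pt "1 0 0 -14 0" --squeeze 20

```text
time: 21.92
ee_pos: [0.676, 0.135, 0.0547]
tcp_rot: [-179.8, 0.5, -78.6]
wrist_force: [-5.1, -0.3, 15.8]
opening: 0.0555
```

```bash
python3 - <<'E'
from h import *
o=bot.get_obs();print(o['ee_pos'],o['tcp_rot'],o['wrist_force'],o['torque'])
snap('side','sideG');big('sideG','s5',(130,160,230,240))
E
```

```text
[0.67599801 0.13500889 0.05467063] [-179.75678899    0.4847811   -78.55178448] [-5.06608551 -0.27972503 15.81533073] [-0.22012075  0.63744028 -0.08458022]
```

View pics/s5.png

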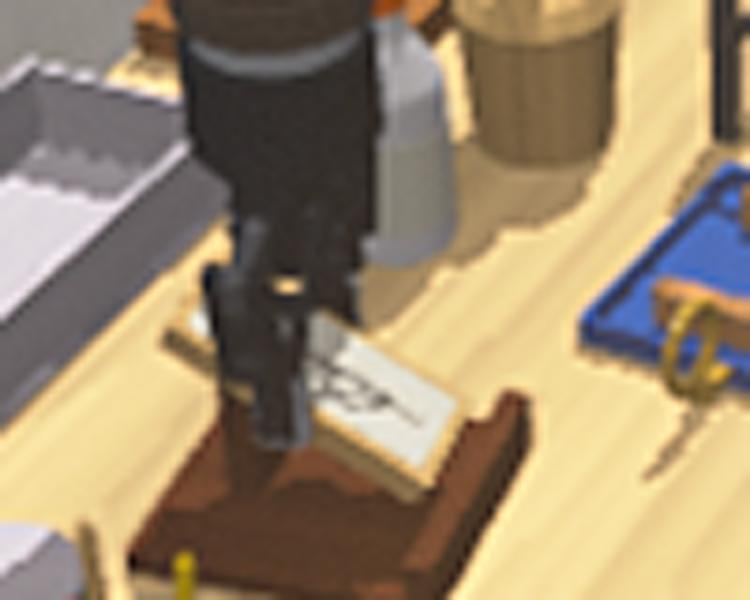

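Emit:
send_rows --pt "1 -1 0 -3 0" --pt "1 -3 0 -5 0" --pt "1 -5 -1 -7 0" --pt "1 -7 -1 -9 0" --pt "1 -7 -1 -9 0" --squeeze 20

```text
time: 22.6
ee_pos: [0.6705, 0.134, 0.0471]
tcp_rot: [-179.5, 0.5, -78.6]
wrist_force: [-1.4, -2.2, 20.6]
opening: 0.0559
```

```bash
python3 - <<'E'
from h import *
o=bot.get_obs();print(o['ee_pos'],o['tcp_rot'],o['wrist_force'],o['torque'])
snap('side','sideH');big('sideH','s5',(130,160,230,240))
snap('scene','sceneH');big('sceneH','s6',(200,220,300,320))
E
```

```text
[0.67047691 0.13395748 0.0471057 ] [-179.54119482    0.45676306  -78.57585348] [-1.41044284 -2.17439881 20.60204117] [-0.25832689 -0.09404077 -0.17303368]
```

View pics/s5.png

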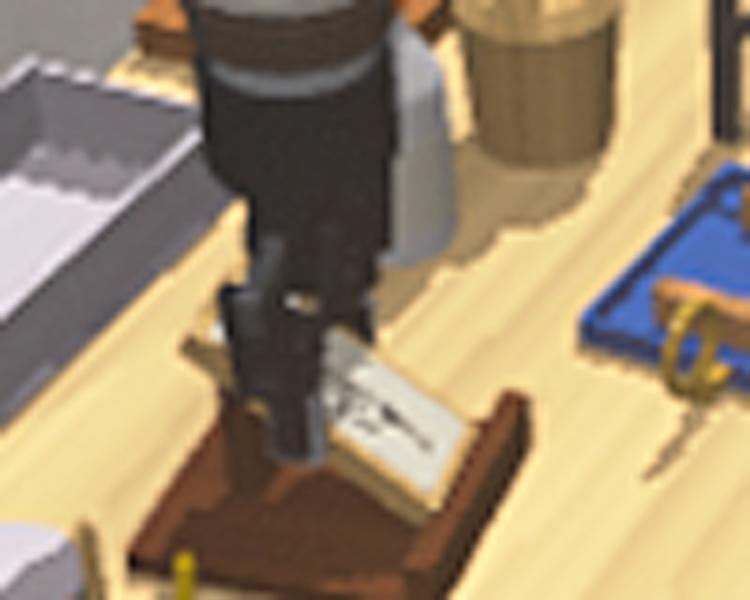

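View pics/s6.png

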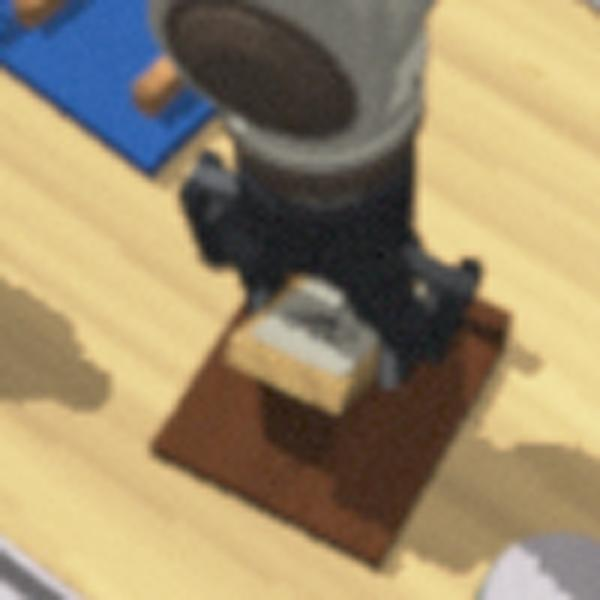

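Emit:
send_rows --pt "1 -2 0 0 0" --pt "1 -4 -1 0 0" --pt "1 -5 -1 0 0" --pt "1 -5 -1 0 0" --squeeze 20

```text
time: 23.2
ee_pos: [0.6699, 0.1337, 0.0475]
tcp_rot: [-179.0, 0.5, -78.6]
wrist_force: [22.1, 3.0, 9.6]
opening: 0.0553
```

```bash
python3 - <<'E'
from h import *
o=bot.get_obs();print(o['ee_pos'],o['tcp_rot'],o['wrist_force'],o['torque'])
snap('side','sideI');big('sideI','s5',(130,160,230,240))
E
```

```text
[0.6698601  0.13374512 0.04747335] [-179.03117974    0.4594042   -78.58959223] [22.12801717  3.04683667  9.56663786] [ 0.70765073 -4.48859256 -0.37722141]
```

View pics/s5.png

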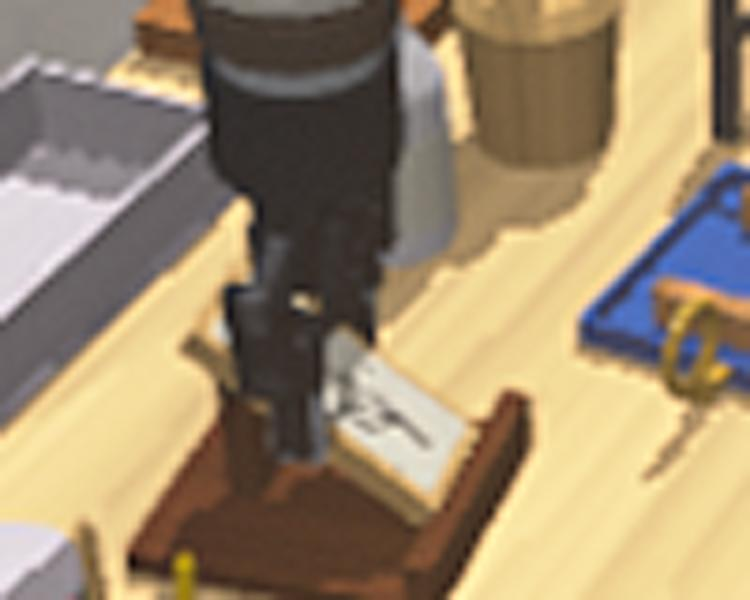

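Emit:
send_rows --pt "1 3 0 1 0" --pt "1 4 0 2 0" --pt "0.25 4 0 2 0" --pt "0.1 4 0 2 0" --pt "0 4 0 2 0" --pt "0 4 0 2 0" --pt "0 4 0 10 0" --pt "0 4 0 40 0" --pt "0 4 0 85 0" --pt "0 4 0 110 0" --squeeze 20

```text
time: 24.5
ee_pos: [0.6675, 0.133, 0.1557]
tcp_rot: [-179.8, 0.5, -78.5]
wrist_force: [-0.5, 0.2, 0.1]
opening: 0.0851
```

Emit:
send_rows --pt "0 -50 -15 30 0" --pt "0 -110 -30 50 0" --pt "0 -160 -40 60 0" --pt "0 -200 -45 60 0" --pt "0 -220 -50 60 0"

```text
time: 25.12
ee_pos: [0.4454, 0.0827, 0.2137]
tcp_rot: [-179.9, 0.5, -78.5]
wrist_force: [0.7, -0.0, -0.2]
opening: 0.0852
```

```bash
python3 - <<'E'
from h import *
o=bot.get_obs();print(o['time'],o['ee_pos'],o['tcp_rot'],o['wrist_force'])
snap('side','sideJ');big('sideJ','s5',(120,130,260,240))
snap('scene','sceneJ');big('sceneJ','s6',(110,130,400,340))
big('sceneJ','s7',(200,220,300,320))
E
```

```text
25.125 [0.44535973 0.08265349 0.21369056] [-179.88213711    0.48497084  -78.53495812] [ 0.65606159 -0.04845515 -0.22160314]
```

View pics/s5.png

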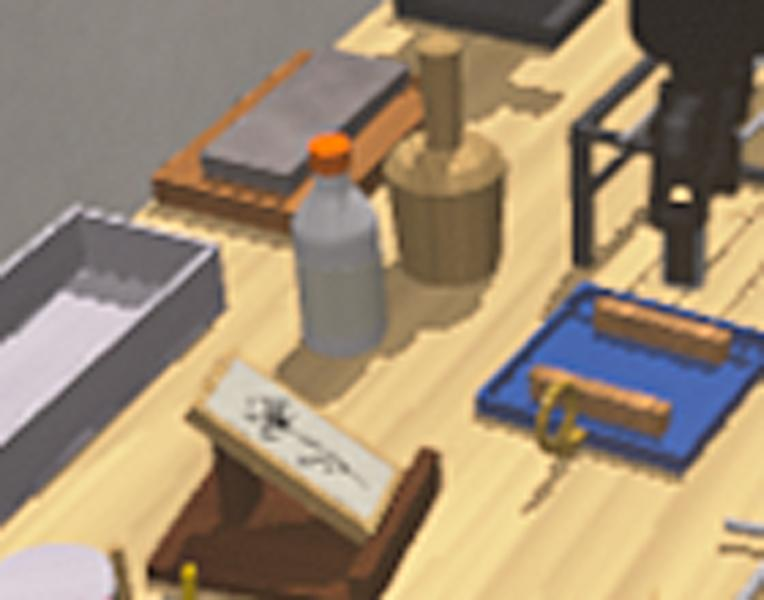

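View pics/s6.png

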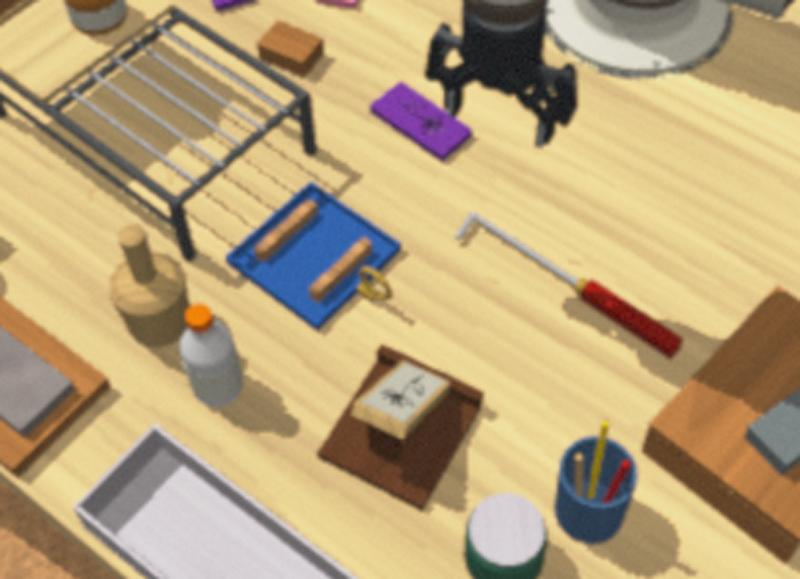

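View pics/s7.png

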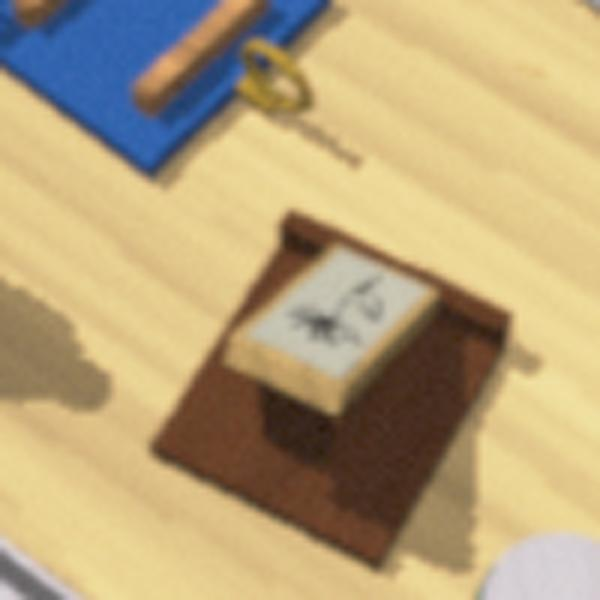

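```bash
python3 - <<'E'
from h import *
f=lambda x,y:(200+x/6,220+y/6)
k=764/140
g=lambda x,y:(120+x/k,130+y/k)
R=np.array([[.987,.158],[-.158,.987]])
Q=[]
for n,a,b in [('U-',(232,345),(232,357)),('U+',(338,390),(195,410)),('L-',(345,245),(405,470)),('L+',(440,292),(365,530))]:
    p,e=tri('sceneJ',f(*a),'sideJ',g(*b));Q.append(p);print(n,p.round(4),round(e,4),'stand',(R@(p[:2]-[.619,.126])).round(4),p[2].round(4))
Q=np.array(Q);u=(Q[0]+Q[1]-Q[2]-Q[3])/2;print(np.linalg.norm(u),np.degrees(np.arcsin(u[2]/np.linalg.norm(u))),np.linalg.norm(Q[0]-Q[1]),np.linalg.norm(Q[2]-Q[3]),Q.mean(0))
E
```

```text
U- [0.7165 0.1147 0.0962] 0.002 stand [ 0.0945 -0.0265] 0.0962
U+ [0.707  0.1661 0.0976] 0.0 stand [0.0932 0.0257] 0.0976
L- [0.6199 0.1008 0.0364] 0.0036 stand [-0.0031 -0.025 ] 0.0364
L+ [0.6143 0.1531 0.0356] 0.0009 stand [-0.0004  0.0275] 0.0356
0.1133862954295559 32.49446136448632 0.052245769162248545 0.052656458321401145 [0.66439435 0.13367478 0.0664762 ]
```

Emit:
send_rows --pt "0 50 15 0 0" --pt "0 110 30 0 0" --pt "0 165 40 -10 0" --pt "0 210 48 -30 0" --pt "0 222 51 -58 0" --pt "0 222 51 -100 0" --pt "0 222 51 -145 0" --pt "0 222 51 -167 0" --pt "0 222 51 -167 0"

```text
time: 26.35
ee_pos: [0.6684, 0.1338, 0.0427]
tcp_rot: [179.8, 0.5, -78.5]
wrist_force: [-0.6, -0.3, 1.5]
opening: 0.0853
```

```bash
python3 - <<'E'
from h import *
o=bot.get_obs();print(o['time'],o['ee_pos'],o['tcp_rot'],o['wrist_force'])
snap('side','sideK');big('sideK','s5',(130,160,230,240))
snap('wrist','wristK');big('wristK')
E
```

```text
26.35 [0.66838711 0.133766   0.04273585] [179.77602078   0.48646311 -78.54837505] [-0.61451325 -0.34688801  1.47503455]
```

View pics/s5.png

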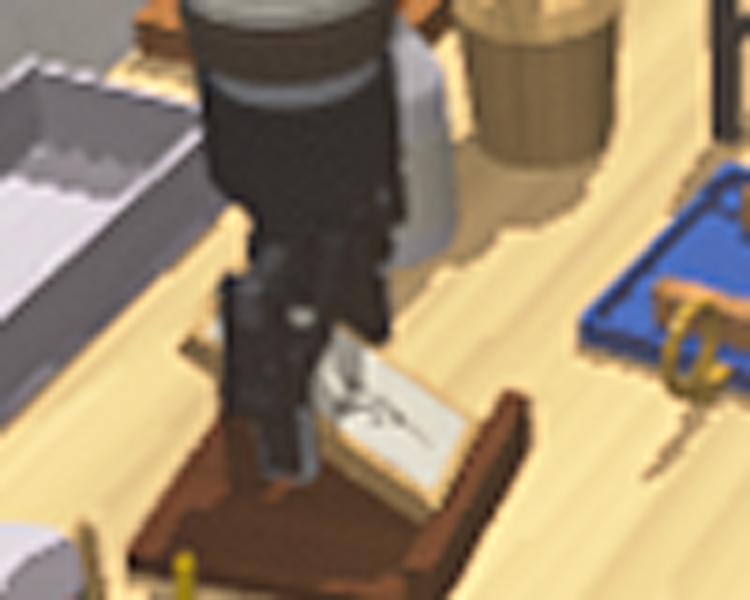

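View pics/wristK_b.png

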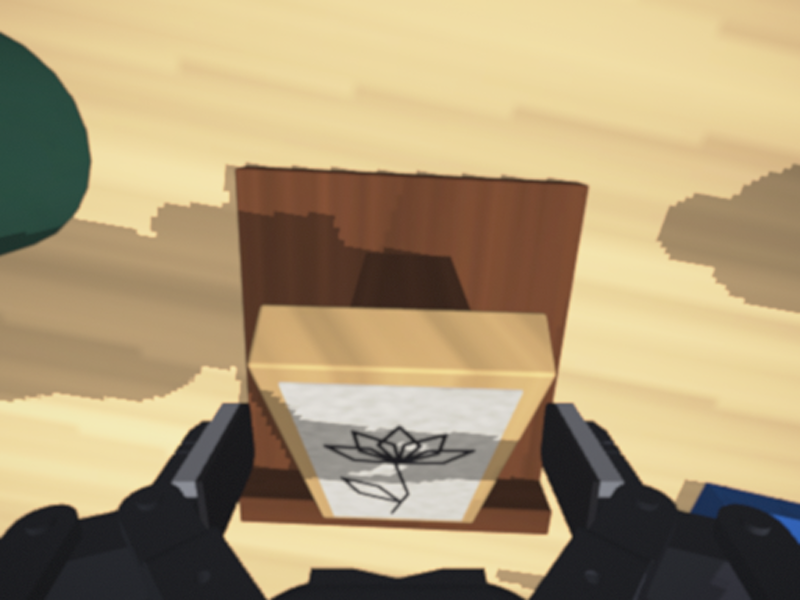

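Emit:
send_rows --pt "0.3 0 0 0 0" --pt "1 0 0 0 0" --pt "1 0 0 0 0" --pt "1 0 0 0 0" --pt "1 0 0 0 0" --pt "1 3 0 3 0" --pt "1 7 1 6 0" --pt "1 12 2 8 0" --pt "1 12 2 8 0" --squeeze 25

```text
time: 27.58
ee_pos: [0.6794, 0.1356, 0.0537]
tcp_rot: [179.8, 0.5, -78.6]
wrist_force: [-13.7, -2.4, 10.0]
opening: 0.0557
```

```bash
python3 - <<'E'
from h import *
o=bot.get_obs();print(o['time'],o['ee_pos'],o['opening'],o['wrist_force'])
snap('side','sideL');big('sideL','s5',(130,160,230,240))
E
```

```text
27.575 [0.67940622 0.13560399 0.05369214] 0.05569381947383858 [-13.7031244   -2.38779459   9.99061232]
```

View pics/s5.png

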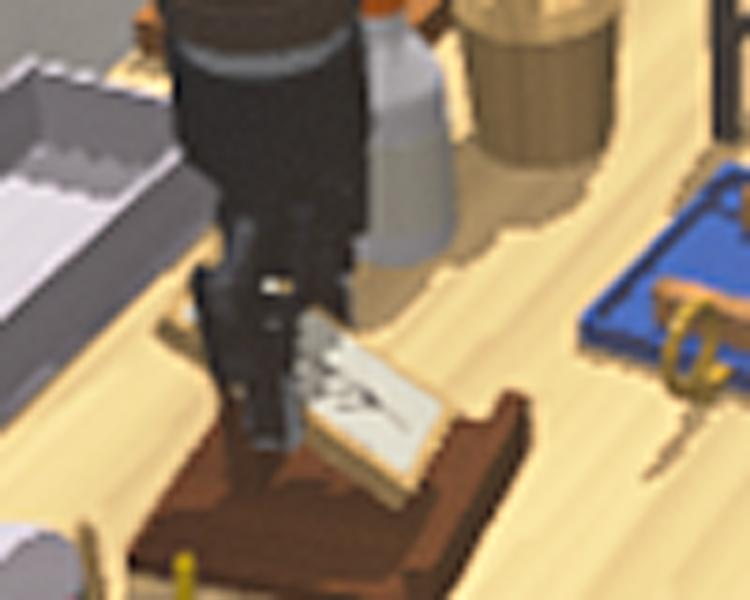

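Emit:
send_rows --pt "1 0 0 -3 0" --pt "1 0 0 -6 0" --pt "1 0 0 -9 0" --pt "1 0 0 -11 0" --pt "1 0 0 -11 0" --squeeze 20

```text
time: 28.25
ee_pos: [0.6823, 0.1362, 0.0469]
tcp_rot: [-179.7, 0.5, -78.5]
wrist_force: [-9.8, -1.3, 25.0]
opening: 0.0556
```

```bash
python3 - <<'E'
from h import *
o=bot.get_obs();print(o['time'],o['ee_pos'],o['opening'],o['wrist_force'])
snap('side','sideM');big('sideM','s5',(130,160,230,240))
E
```

```text
28.25 [0.68230256 0.13616847 0.04688673] 0.055621153615062556 [-9.84373621 -1.34333637 24.98274521]
```

View pics/s5.png

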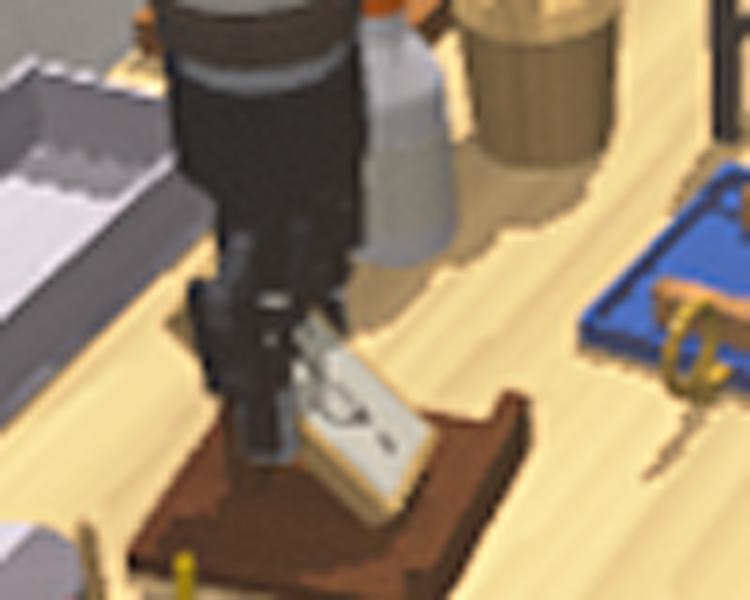

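Emit:
send_rows --pt "1 -3 0 -1 0" --pt "1 -6 -1 -2 0" --pt "1 -9 -1 -3 0" --pt "1 -9 -1 -3 0" --squeeze 20

```text
time: 28.8
ee_pos: [0.6733, 0.135, 0.0405]
tcp_rot: [-179.8, 0.5, -78.5]
wrist_force: [2.8, -0.6, 7.0]
opening: 0.0559
```

```bash
python3 - <<'E'
from h import *
o=bot.get_obs();print(o['time'],o['ee_pos'],o['opening'],o['wrist_force'])
snap('side','sideN');big('sideN','s5',(130,160,230,240))
E
```

```text
28.8 [0.67326685 0.13503536 0.04051949] 0.055912932997594235 [ 2.81124665 -0.57954063  6.95534027]
```

View pics/s5.png

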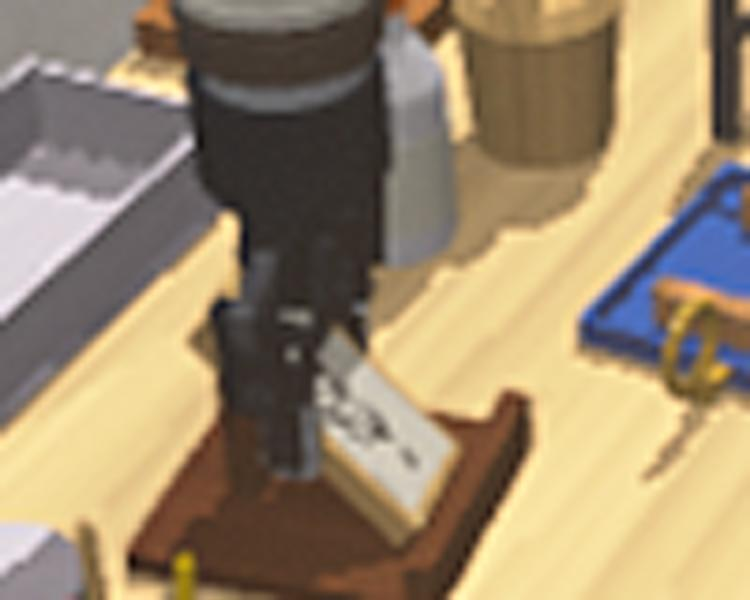

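Emit:
send_rows --pt "1 -2 0 0 0" --pt "1 -4 0 0 0" --pt "1 -6 -1 -1 0" --pt "1 -6 -1 -1 0" --squeeze 20

```text
time: 29.35
ee_pos: [0.6682, 0.1345, 0.0405]
tcp_rot: [-179.7, 0.5, -78.5]
wrist_force: [4.4, 1.4, 10.5]
opening: 0.0554
```

```bash
python3 - <<'E'
from h import *
o=bot.get_obs();print(o['time'],o['ee_pos'],o['opening'],o['wrist_force'])
snap('side','sideO');big('sideO','s5',(130,160,230,240))
E
```

```text
29.35 [0.66822529 0.13450286 0.04053989] 0.05543767056839782 [ 4.38122227  1.40752424 10.53535803]
```

View pics/s5.png

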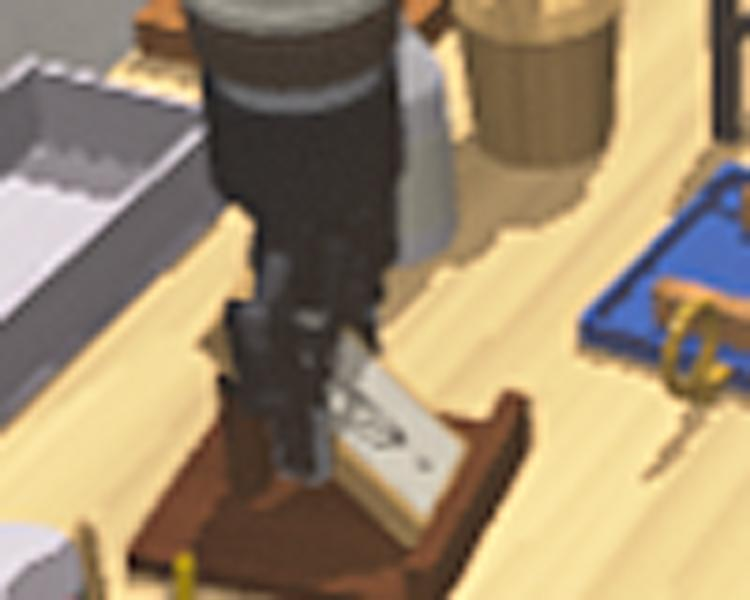

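Emit:
send_rows --pt "1 -2 0 0 0" --pt "1 -3 0 0 0" --pt "1 -3 0 0 0"

```text
time: 29.78
ee_pos: [0.6669, 0.1343, 0.0411]
tcp_rot: [-179.5, 0.5, -78.6]
wrist_force: [11.8, 0.6, 8.8]
opening: 0.0555
```

Emit:
send_rows --pt "0.25 0 0 0 0" --pt "0 0 0 0 0" --pt "0 0 0 0 0" --pt "0 0 0 0 0" --pt "0 0 0 10 0" --pt "0 0 0 40 0" --pt "0 0 0 85 0" --pt "0 -30 -5 120 0" --pt "0 -80 -20 140 0" --pt "0 -130 -40 150 0"

```text
time: 31.02
ee_pos: [0.5321, 0.0938, 0.1904]
tcp_rot: [-179.9, 0.5, -78.5]
wrist_force: [-0.3, -0.6, 1.2]
opening: 0.0852
```

Emit:
send_rows --pt "0 -50 -10 0 0" --pt "0 -90 -20 0 0" --pt "0 -90 -20 0 0"

```text
time: 31.4
ee_pos: [0.4413, 0.0735, 0.19]
tcp_rot: [-179.9, 0.5, -78.6]
wrist_force: [0.6, 0.1, -0.2]
opening: 0.0853
```

```bash
python3 - <<'E'
from h import *
o=bot.get_obs();print(o['time'],o['ee_pos'],o['tcp_rot'],o['wrist_force'])
snap('side','sideP');big('sideP','s5',(130,160,230,240))
snap('scene','sceneP');big('sceneP','s6',(110,130,400,340))
big('sceneP','s7',(200,220,300,320))
E
```

```text
31.4 [0.44131737 0.07345067 0.18999193] [-179.86313439    0.48000309  -78.55740321] [ 0.56133089  0.14730702 -0.17783277]
```

View pics/s5.png

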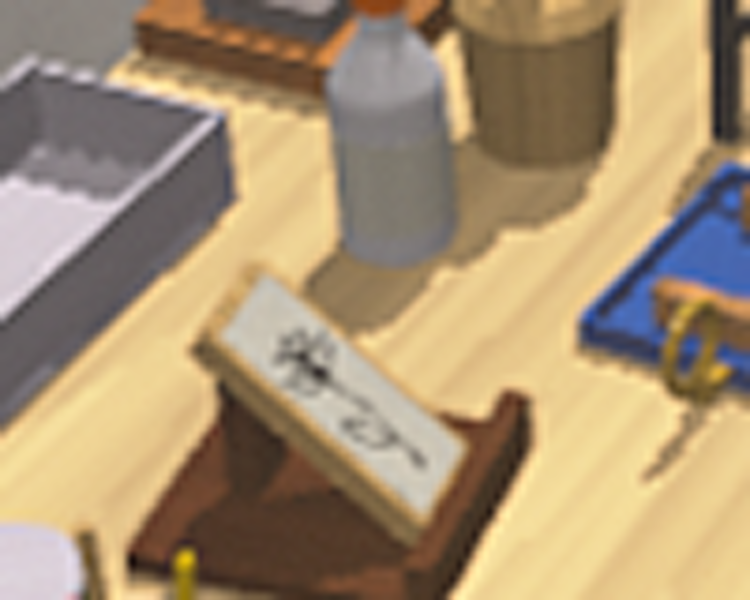

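View pics/s6.png

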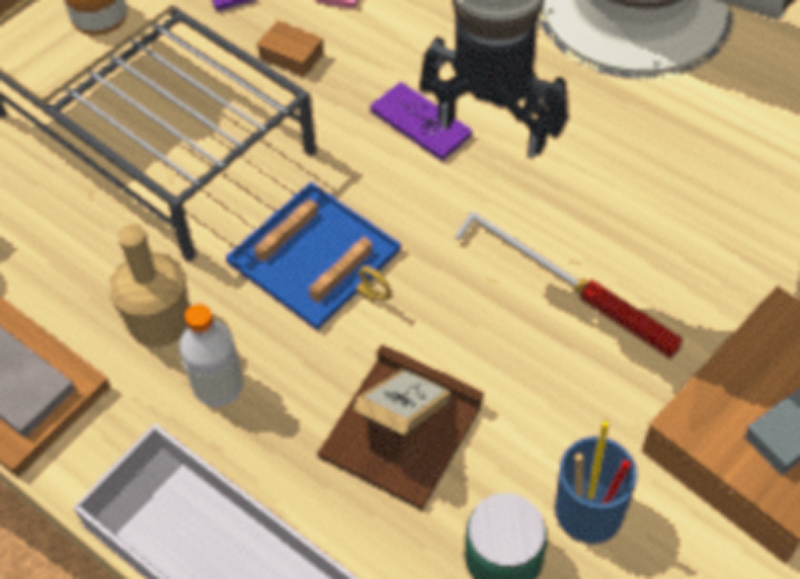

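View pics/s7.png

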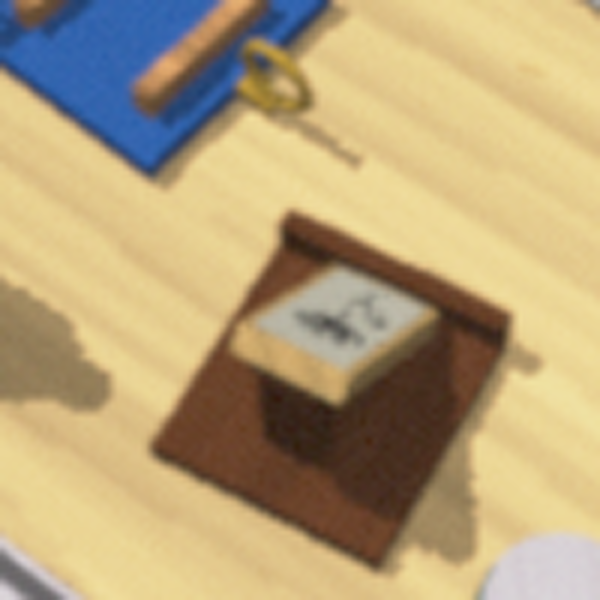

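```bash
python3 - <<'E'
from h import *
f=lambda x,y:(200+x/6,220+y/6)
g=lambda x,y:(130+x/7.5,160+y/7.5)
R=np.array([[.987,.158],[-.158,.987]])
Q=[]
for n,a,b in [('U-',(238,325),(255,263)),('U+',(345,372),(200,340)),('L-',(338,263),(470,442)),('L+',(440,312),(425,525))]:
    p,e=tri('sceneP',f(*a),'sideP',g(*b));Q.append(p);print(n,round(e,4),'stand',(R@(p[:2]-[.619,.126])).round(4),p[2].round(4))
Q=np.array(Q);u=(Q[0]+Q[1]-Q[2]-Q[3])/2;print(np.linalg.norm(u),np.degrees(np.arcsin(u[2]/np.linalg.norm(u))),np.linalg.norm(Q[0]-Q[1]),np.linalg.norm(Q[2]-Q[3]))
for f in('scene','side'):
    _,K,V=load(f+'P')
    for n,xs in dict(Um=(88.1,-28,104),Up=(88.1,28,104),Lm=(.3,-28,22.2),Lp=(.3,28,22.2)).items():
        p=R.T@np.array(xs[:2])/1000+[.619,.126];q=proj(K,V,[*p,xs[2]/1000])
        print(f,n,((q-[200,220])*6 if f=='scene' else (q-[130,160])*7.5).round())
E
```

```text
U- 0.0015 stand [ 0.0879 -0.0265] 0.1001
U+ 0.0046 stand [0.0874 0.0268] 0.1007
L- 0.0015 stand [ 0.002  -0.0259] 0.0248
L+ 0.0018 stand [0.0019 0.0284] 0.0237
0.11465103458774997 41.60290015469792 0.053401778348158936 0.054303798437262345
scene Um [235. 321.]
scene Up [348. 376.]
scene Lm [336. 260.]
scene Lp [440. 309.]
side Um [257. 252.]
side Up [201. 331.]
side Lm [475. 446.]
side Lp [428. 529.]
```

```bash
python3 - <<'E'
from h import *
print(bot.job_done(), bot.get_obs()['time'])
E
```

```text
the job is handed in; nothing more can be done
the job is handed in; nothing more can be done
```

The job is handed in, at about 31 s of the 66 s allowed. The tray is out, the hook is laid down and the panel is leaning on the stand.

**What I did:** I drew the hook out by its shank, regripped it by the handle and put the prong through the brass ring. I pulled the tray out with the hook alone, then laid the hook flat on the bench, clear of the tray. Then I lifted the wooden panel from the tray, tilted it over the rest bar and set it behind the lip, with the drawing facing out and the flower head up.

**One correction:** after my first release the panel stood at about 32°, with its lower end caught on the top of the lip. I regripped it and seated it again.

**Last checks:**
- **Panel:** the tilt measures about 42° against the stated 43°. The lower edge of the drawn face is at about 24 mm height, where 22 mm is expected, and the corners match the seated position within about 4 mm.
- **Tray:** it is flat, with its rear edge 30 mm or more past the rack's mouth.
- **Hook:** it lies flat, about 30 mm or more from the tray.
- **Bystanders:** those visible in the last pictures look unmoved.
- **Forces:** the wrist readings I took stayed under about 25 N.

**What disagreed:** the last joint reached its limit, so I set the panel down about 2° off square to the stand. The panel's length also came out as about 115 mm against the true 120 mm, so the corner positions carry a few millimetres of error.

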